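# Free the stuck chopper crank and stow it

## Task

Take the stuck crank off the vegetable chopper: hold it by the red hub and twist it back and forth, a good ten degrees to each side and several times, pulling gently upward as it turns until it comes off; never yank it straight, or the shaft is pulled out of its bearing. Stand the crank on the blue mat and let go, take it again by its black grip, and stow it in the bay under the steel steriliser, flat on the table, hub first and pushed fully home with the grip left outside in front. Do not knock over or push aside any of the bottles, jars and dishes.

Things in the scene. Friction and masses are not known exactly. Their poses are not given: they have to be found in the camera images.
- crank: The crank: red round hub, steel arm, upright black grip; 187 mm long, about 0.3 kg. Origin on the hub's axis at its underside; x along the arm from hub to grip, z up. At the start the hub is pushed fully down on the chopper's shaft, the arm pointing to the back beneath the clear guard. Off the shaft it stands by itself on the flat undersides of hub and grip.
- crank_hub (a point): The crank's hub: on its axis, half-way up (22.5 mm above its underside), axes as the crank's. It is 44 mm across and 45 mm tall, with a 26 mm bore 40 mm deep from below. The arm is 20 mm wide and 14 mm thick, its middle level with this point.
- crank_grip (a point): The crank's upright black grip with a red band: a block 30 mm long (x, along the arm), 26 mm wide (y, flat sides) and 80 mm tall, its underside level with the hub's. Point on its axis, half-way up (40 mm): 150 mm from the hub's axis. The arm meets it 16 to 30 mm above its underside. Axes as the crank's.
- shaft_seat (a point): Vegetable chopper, fixed: green base, clear drum 130 mm across. Point: centre of the collar (44 mm across) on which the seated hub rests, 120 mm above the table, on the shaft's axis; z up, x to the back along the seated arm. The shaft stands 34 mm up from here inside the hub, and its four sprung shoes grip the bore: the hub is free once lifted 32 mm.
- shaft (a joint): How far the chopper's shaft is pulled up out of its bearing, m: 0 at rest, about (pull - 5 N)/(5 N/mm); over 5 mm harms it. A straight pull needs 35 to 60 N. Friction acts against the sliding at the bore (radius 13 mm), so rising 1 mm per 0.2 rad of turning, in step, needs only 15 to 25 N; turning takes about 0.6 N m.
- guard_edge (a point): Clear guard plate of the chopper, fixed to it: middle of the underside's front edge, 75 mm behind the shaft's axis, 270 mm above the table; axes as shaft_seat. The plate is 180 mm wide, 9 mm thick, and reaches 145 mm to the back, where a post 60 mm wide holds it from 119 mm behind this edge. The seated grip's top is 70 mm below it. The crank comes out from under it towards the front.
- mat_top (a point): Blue silicone mat, fixed, 220 mm long (its y axis), 100 mm wide (x), 3 mm thick. Point: centre of its top face.
- bay_home (a point): Where the hub's point belongs when stowed: in the open bay at the foot of the steel steriliser, 22.5 mm above the table. x points into the bay (to the back), z up. The table is the bay's floor; it is 68 mm wide and 75 mm high; a black stop bar 30 mm tall closes its back 25 mm beyond this point; its mouth is 75 mm before it.
- bay_mouth (a point): Centre of the bay's mouth at table level, in the front face of the steriliser (steel cabinet on green feet, fixed, 160 mm wide, 220 mm tall, 135 mm deep). Axes as bay_home.
- bottle_red_mid (a point): Bystander: red squeeze bottle, 56 mm across, 180 mm tall; point at its middle, half-way up, z axis up.
- bottle_yellow_mid (a point): Bystander: yellow squeeze bottle, 56 mm across, 180 mm tall; point at its middle, half-way up, z axis up.
- jar_mid (a point): Bystander: jar with a white lid, 60 mm across, 85 mm tall; point at its middle, half-way up, z axis up.
- cup_mid (a point): Bystander: steel cup, 70 mm across, 80 mm tall; point at its middle, half-way up, z axis up.
- tin_mid (a point): Bystander: can, 70 mm across, 100 mm tall; point at its middle, half-way up, z axis up.
- bowl_mid (a point): Bystander: steel rice bowl with a lid, 100 mm across, 50 mm tall; point at its middle, half-way up, z axis up.
- pot_mid (a point): Bystander: blue pot with a wooden lid, 60 mm across, 75 mm tall; point at its middle, half-way up, z axis up.
There are look-alikes about, which are no part of the job. What is shaped like the part that bears bay_home but pink is not meant.

How it is judged:
By the outcome, as a careful person would: the job done as asked, in the order asked, and still so for the second after the job is handed in, with the robot touching nothing.
It also fails if it takes over 72 s, if anything falls off the work surface, if the arm or the gripper's body presses on something with over 40 N, if the wrist force passes 120 N, or if a joint passes its speed limit or range.

## Robot

A 6-joint arm with a two-finger parallel gripper is mounted at the origin on the work surface. World frame = base frame: x ahead of the robot, y to its left, z up, the work surface at z = 0. Lengths are in m, angles in rad, forces in N, time in s.
With the tool pointing down it reaches from about 0.4 to 0.825 m from the base axis. Payload 7 kg.
Tool frame: the origin (TCP) lies on the mounting face of the last link; the fingertips stand 178 mm ahead of it and the grasp point (between the pads) lies 159 mm ahead of it (robot.grip_depth is the distance from the TCP to the grasp point, in m); z points along the fingers, y is the direction in which the jaws open and shut (so a half turn about z gives the same grasp; the last joint's range is limited). The gripper opens to 88 mm and grips with 3 to 60 N. Pads are 19 mm wide; open, the fingers measure 130 mm over their backs; the gripper's body (78 mm by 193 mm) begins 47 mm behind the grasp point.
Start: joints at [-0.939, 0.359, 0.012, 0, -1.224, -0.288], TCP at [0.227, -0.635, 0.405] pointing down, gripper open.
Joint ranges: [-3.07, 3.07], [-1.43, 2.12], [-1.02, 1.25], [-3.03, 1.67], [-3.05, -0], [-3.03, 3.03]. Speed limits (rad/s): [2.39, 2.39, 3.01, 3.14, 3.14, 3.14].

## Interface

Orientations are given as a unit quaternion [x, y, z, w].
In Python, from plant import monitor, optics, job, robot gives the robot as it stands.
- The arm moves only by the shell command python3 -m jog 'ROWS' [FORCE]. ROWS is JSON, a list of rows, each a list of 3 entries, a list of its own where there are three numbers: the turn, a rotation vector about the tool's x, y, z in rad, then the shift along the tool's x, y, z in cm, then the closure in counts, from 0 (fully open) to 255 (shut). A call has 1 to 12 rows; each row shifts and turns the pose as measured when the row begins, along the tool's axes as they then stand; what a row does not reach is not made up. A row lasts 1/10 s, in which the tool goes at most 50 mm and 8.59 degrees, less where a joint would pass 70% of its speed; a pose out of reach is approached as far as the arm can. A call with a gripper value outside its range is refused whole. The fingers move at their own pace and stop on an object; FORCE is the grip in N (left out, the last holds). Time passes only in rows, so rows that do not move let the fingers close. It gives the time, the measured TCP pose, the force and the opening at its end, in the units of the state.
- monitor.state(): the state, without advancing time (a new reading comes with each control period).
- optics.snapshot(name): name is "side" or "top" or "wrist"; returns the picture (400x640x3 uint8, red, green, blue); there is no depth.
- optics.calibration(name): a dict with "fx", "fy", "cx", "cy" (pixels), "R" (3x3) and "t" (3): a world point X has camera coordinates R X + t. Camera axes: x right, y down, z forward; pixel columns grow to the right and rows downward; lengths in m; the calibration is good to about 2 mm. A picture is of the moment at which its call begins: read the wrist's pose just before it. calibration takes no time and is no camera call; for the wrist camera it gives the pose at the moment of the call.
- job.finish_job(): hands the job in, once; it reports no verdict.
The state is a dict: "time": time; "joint_pos": joint angles; "qd": joint speeds; "joint_torque": joint torques, N m; "position": TCP position; "eef_rot": TCP orientation; "force": force on the tool from outside, world axes, zero at the start; "torque": the same for the moment, N m; "width": opening from 0.0 (shut) to 1.0 (fully open).
Only numpy, scipy, OpenCV 4.12 (cv2) and the standard library are available. Lean on these libraries where they do the work, as an engineer would, in place of code of your own. Each camera call takes 0.05 s, during which the arm holds its last target.

## Working session

There is one attempt and no reset: what is moved stays moved. The work goes in short steps, Python scripts to look and compute and a shell command to move; the robot and the scene stay as the last step left them, time stands still between calls to the robot, and variables do not carry over. Pictures are saved under pics/ and viewed, and the job is handed in when it is done.

```bash
ls; mkdir -p pics; python3 - <<'E'
from plant import monitor, optics, job, robot
import cv2
s=monitor.state();print({k:(v if not hasattr(v,'__len__') else [round(float(x),4) for x in v]) for k,v in s.items()}, robot.grip_depth)
for n in ("side","top","wrist"):
    c=optics.calibration(n);print(n,c)
    cv2.imwrite(f"pics/{n}0.png",optics.snapshot(n)[:,:,::-1])
E
```

```text
pics
{'time': 0.0, 'joint_pos': [-0.9389, 0.3594, 0.011, -0.0004, -1.2241, -0.2881], 'qd': [0.0009, -0.0002, -0.0003, 0.0006, -0.0002, -0.0006], 'joint_torque': [0.0016, -58.272, 29.3049, 6.9972, 0.0067, -0.0002], 'position': [0.2275, -0.6353, 0.4037], 'eef_rot': [-0.171, 0.9853, 0.0008, -0.0002], 'force': [-0.0095, 0.0454, 0.0618], 'torque': [0.0146, -0.0194, 0.019], 'width': 1.001850196340709} 0.1593
side {'fx': 398.81330954446116, 'fy': 398.81330954446116, 'cx': 317.11560635919113, 'cy': 193.23673174009485, 'R': array([[-7.72671780e-01, -6.34805464e-01,  5.86065213e-04],
       [-4.68111228e-01,  5.69151011e-01, -6.75972636e-01],
       [ 4.28777563e-01, -5.22579324e-01, -7.36926490e-01]]), 't': array([0.33497783, 0.31683336, 1.2546839 ])}
top {'fx': 520.8106077519152, 'fy': 520.8106077519152, 'cx': 319.0186362053907, 'cy': 197.52442236116568, 'R': array([[ 0.02643944, -0.99963226,  0.00602481],
       [-0.98639501, -0.0270666 , -0.16214894],
       [ 0.16225238, -0.00165572, -0.9867479 ]]), 't': array([-0.01475221,  0.43856561,  1.56071944])}
wrist {'fx': 347.5985957877571, 'fy': 347.5985957877571, 'cx': 320.4458997976429, 'cy': 204.0428157655674, 'R': array([[-3.38064486e-01,  9.41122629e-01,  7.75078140e-04],
       [ 9.06553512e-01,  3.25425389e-01,  2.68810428e-01],
       [ 2.52731347e-01,  9.15779090e-02, -9.63192791e-01]]), 't': array([ 0.67476191, -0.03274364,  0.39021725])}
```

View pics/side0.png

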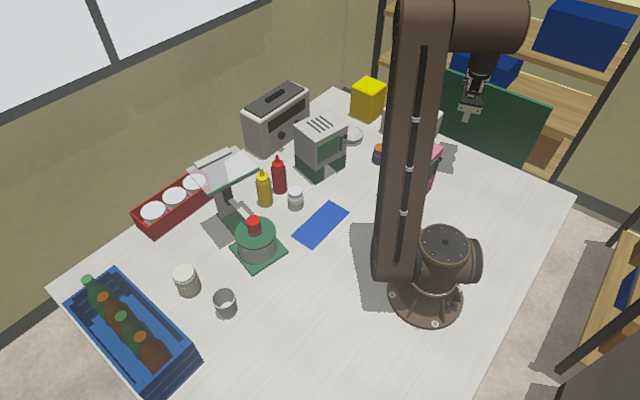

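View pics/top0.png

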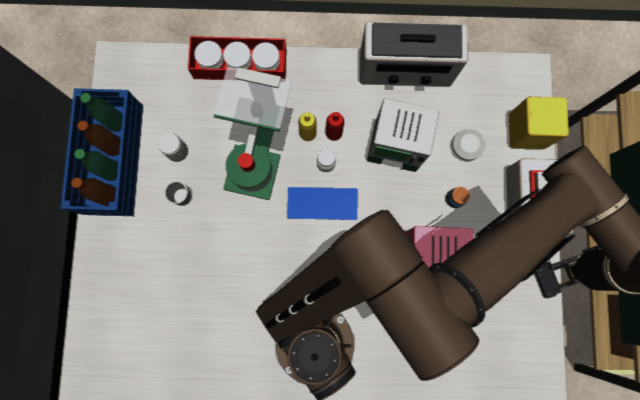

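View pics/wrist0.png

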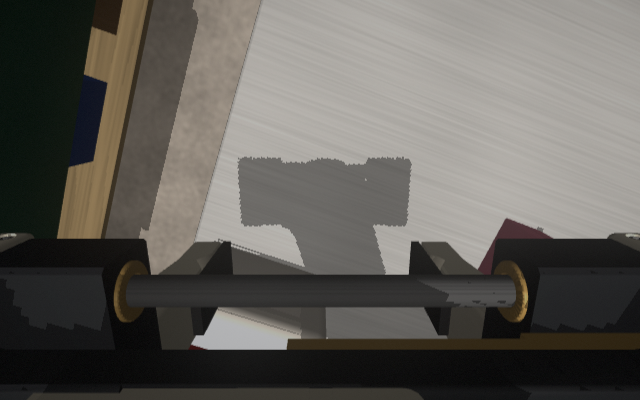

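The side picture shows the chopper with its red hub at (254,225), the guard at (225,168), the mat at (320,225) and the steel steriliser at (320,145). The top picture has the hub at (245,160), the mat at (322,203), the steel steriliser at (403,133) and a pink look-alike at (443,245).

```bash
python3 - <<'E'
import cv2
t=cv2.imread("pics/top0.png");s=cv2.imread("pics/side0.png")
cv2.imwrite("pics/t_crop.png",cv2.resize(t[60:230,200:360],None,fx=4.5,fy=3.5*4.5/4.5*1.0,interpolation=cv2.INTER_CUBIC)) if 0 else cv2.imwrite("pics/t_crop.png",cv2.resize(t[60:210,200:400],None,fx=4,fy=4,interpolation=cv2.INTER_CUBIC))
cv2.imwrite("pics/t_crop2.png",cv2.resize(t[80:210,350:500],None,fx=4.6,fy=4.6,interpolation=cv2.INTER_CUBIC))
cv2.imwrite("pics/s_crop.png",cv2.resize(s[100:290,170:380],None,fx=3.1,fy=3.1,interpolation=cv2.INTER_CUBIC))
E
```

```text
(no output)
```

View pics/t_crop.png

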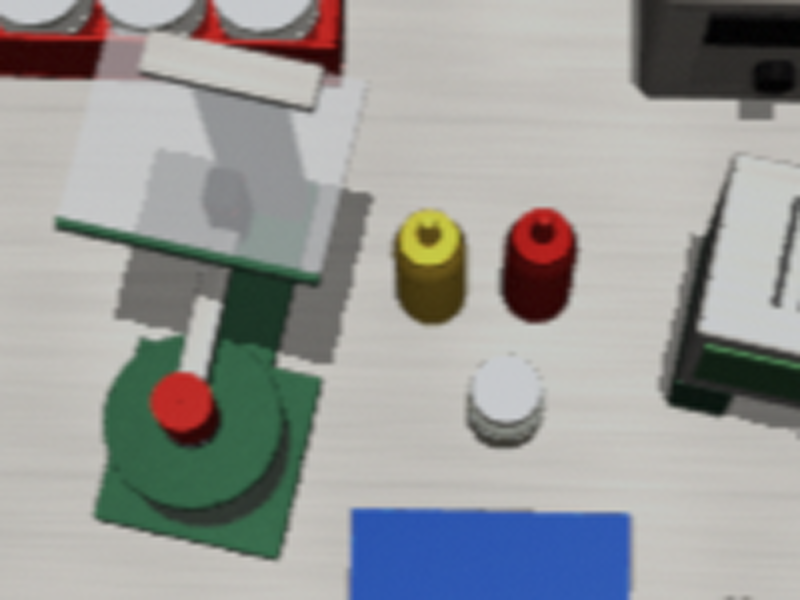

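View pics/t_crop2.png

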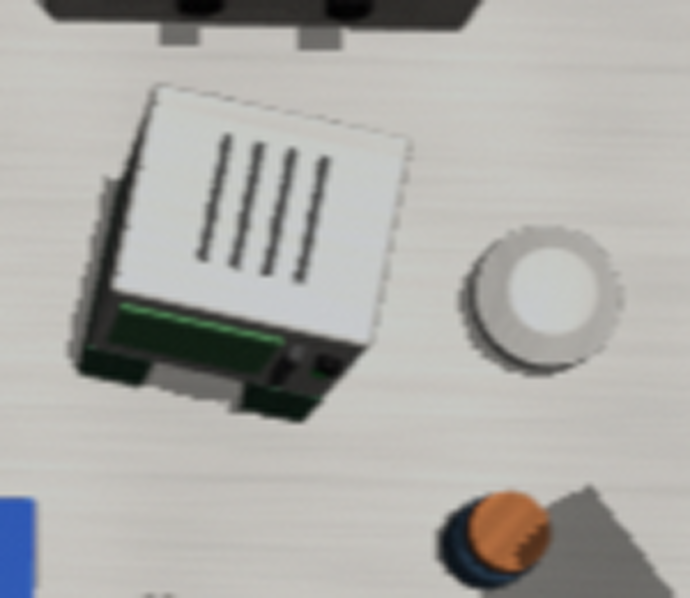

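View pics/s_crop.png

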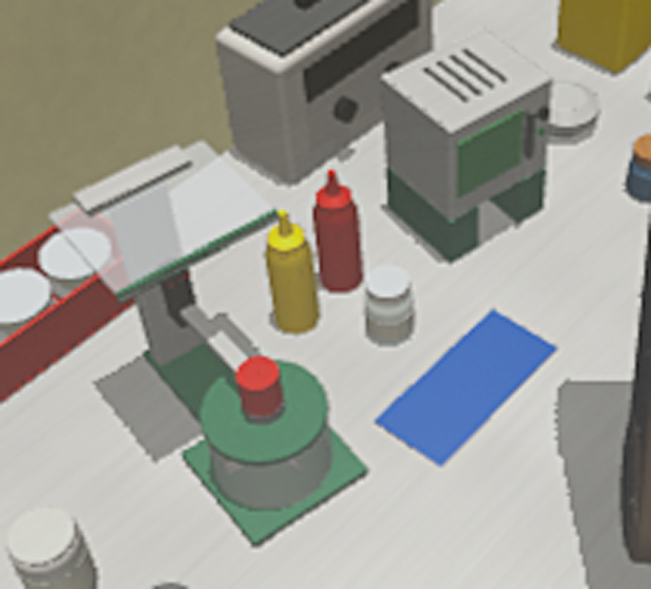

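```bash
cat > h.py <<'E'
import numpy as np, cv2, json
from plant import monitor, optics
def ray(c,u,v,z):
    R=np.array(c['R']);t=np.array(c['t'])
    o=-R.T@t; d=R.T@np.array([(u-c['cx'])/c['fx'],(v-c['cy'])/c['fy'],1.])
    return o+d*(z-o[2])/d[2]
def proj(c,X):
    p=np.array(c['R'])@np.array(X)+np.array(c['t']);return np.array([c['fx']*p[0]/p[2]+c['cx'],c['fy']*p[1]/p[2]+c['cy']])
def blob(img,lo,hi,roi=None):
    # hsv on RGB image; returns biggest contour
    m=cv2.inRange(cv2.cvtColor(img,cv2.COLOR_RGB2HSV),np.array(lo),np.array(hi))
    if roi: k=np.zeros_like(m);k[roi[1]:roi[3],roi[0]:roi[2]]=1;m*=k
    cs,_=cv2.findContours(m,cv2.RETR_EXTERNAL,cv2.CHAIN_APPROX_NONE)
    return max(cs,key=cv2.contourArea),m
E
python3 - <<'E'
from h import *
np.set_printoptions(precision=4,suppress=True)
c=optics.calibration("top");s=optics.calibration("side")
T=cv2.imread("pics/top0.png")[:,:,::-1].copy();S=cv2.imread("pics/side0.png")[:,:,::-1].copy()
P=lambda x,y,z:ray(c,200+x/4,60+y/4,z)
P2=lambda x,y,z:ray(c,350+x/4.6,80+y/4.6,z)
Q=lambda x,y,z:ray(s,170+x/3.1,100+y/3.1,z)
# hub top, bright red
for n,im,cc,roi in(("t",T,c,(225,140,265,180)),("s",S,s,(230,205,275,245))):
    k,m=blob(im,(0,150,185),(6,255,255),roi)
    (e,ax,a)=cv2.fitEllipse(k);print(n,"hubtop",e,ax,cv2.contourArea(k),ray(cc,*e,0.165))
print("guard edge top", P(57,218,.279),P(318,278,.279),"side",Q(120,297,.27),Q(278,212,.27))
print("base plate corners",P(97,520,.01),P(278,558,.01),P(321,378,.01))
print("arm far",P(205,300,.1425),P(192,375,.1425),P(222,300,.1425),P(212,375,.1425))
k,m=blob(T,(105,150,100),(120,255,255),(270,170,370,230));r=cv2.minAreaRect(k);print("mat",r,ray(c,*r[0],.003))
B=cv2.boxPoints(r);print([ray(c,*b,.003) for b in B])
print("ster top",[P2(*p,.22) for p in((155,85),(410,140),(368,345),(113,290))])
print("ster foot z0 left-front, openL, openR, right-front",[P2(*p,0) for p in((78,375),(145,388),(233,410),(300,422))])
print("side: ster top",[Q(*p,.22) for p in((382,78),(487,30),(551,78),(453,133))],"foot",[Q(*p,0) for p in((385,210),(449,260),(477,243),(522,222),(545,208))])
print("bottles y,r top", P(430,235,.18),P(542,228,.18),"jar",P(505,388,.085),"pot",P2(508,533,.075),"bowl",P2(553,290,.05))
E
```

```text
t hubtop (244.99159240722656, 159.68270874023438) (11.793232917785645, 12.467554092407227) 112.5 [0.5209 0.2107 0.165 ]
s hubtop (252.66943359375, 219.92364501953125) (9.647496223449707, 12.940245628356934) 96.0 [0.5192 0.2127 0.165 ]
guard edge top [0.6148 0.2818 0.279 ] [0.5784 0.1069 0.279 ] side [0.614  0.2822 0.27  ] [0.5807 0.1047 0.27  ]
base plate corners [0.4587 0.2932 0.01  ] [0.4326 0.1509 0.01  ] [0.5773 0.123  0.01  ]
arm far [0.6004 0.1995 0.1425] [0.544  0.2062 0.1425] [0.6007 0.1871 0.1425] [0.5444 0.1917 0.1425]
mat ((321.9999694824219, 202.99998474121094), (67.99998474121094, 29.999996185302734), -0.0) [ 0.4271 -0.0128  0.003 ]
[array([0.3771, 0.0917, 0.003 ]), array([0.4718, 0.0951, 0.003 ]), array([ 0.4777, -0.1183,  0.003 ]), array([ 0.3828, -0.1197,  0.003 ])]
ster top [array([ 0.6941, -0.176 ,  0.22  ]), array([ 0.6637, -0.3308,  0.22  ]), array([ 0.5353, -0.3043,  0.22  ]), array([ 0.5649, -0.1517,  0.22  ])]
ster foot z0 left-front, openL, openR, right-front [array([ 0.5646, -0.152 ,  0.    ]), array([ 0.5567, -0.1983,  0.    ]), array([ 0.5429, -0.259 ,  0.    ]), array([ 0.5357, -0.3051,  0.    ])]
side: ster top [array([ 0.6893, -0.1717,  0.22  ]), array([ 0.6523, -0.3269,  0.22  ]), array([ 0.5333, -0.3   ,  0.22  ]), array([ 0.5596, -0.1477,  0.22  ])] foot [array([ 0.6949, -0.1695,  0.    ]), array([ 0.5705, -0.1526,  0.    ]), array([ 0.562 , -0.1991,  0.    ]), array([ 0.5406, -0.2669,  0.    ]), array([ 0.5331, -0.3075,  0.    ])]
bottles y,r top [0.6421 0.0362 0.18  ] [ 0.6495 -0.0436  0.18  ] jar [ 0.5548 -0.0213  0.085 ] pot [ 0.449  -0.4262  0.075 ] bowl [ 0.6202 -0.4664  0.05  ]
```

```bash
cat >> h.py <<'E'
from scipy.spatial.transform import Rotation as Ro
def rot(yaw,tilt=0):
    # tool down, tool x at yaw (deg); tilt: rotation about tool y (deg)
    p=np.radians(yaw)
    M=np.array([[np.cos(p),np.sin(p),0],[np.sin(p),-np.cos(p),0],[0,0,-1]])
    return Ro.from_matrix(M)*Ro.from_rotvec([0,np.radians(tilt),0])
def delta(grasp,yaw,tilt=0):
    s=monitor.state();R0=Ro.from_quat(s['eef_rot']);p0=np.array(s['position'])
    R1=rot(yaw,tilt);p1=np.array(grasp)-R1.apply([0,0,.1593])
    g0=p0+R0.apply([0,0,.1593])
    M=R0.as_matrix()
    print("t",round(s['time'],2),"grasp",g0.round(4),"yaw",round(np.degrees(np.arctan2(M[1,0],M[0,0])),2),"zaxis",M[:,2].round(4),"F",np.round(s['force'],1),"T",np.round(s['torque'],2),"w",round(float(s['width']),3),"q",np.round(s['joint_pos'],3))
    print("-> turn rad (tool)",(R0.inv()*R1).as_rotvec().round(4)," shift cm (tool, TCP)",(R0.inv().apply(p1-p0)*100).round(2))
E
python3 - <<'E'
from h import *
delta((.46,-.3,.31),200)
delta((.44,.2115,.31),168)
E
```

```text
t 0.15 grasp [ 0.2274 -0.6352  0.2447] yaw -160.3 zaxis [-5.0e-04  1.1e-03 -1.0e+00] F [ 0.5 -0.6  0.3] T [-0.03 -0.    0.02] w 0.997 q [-0.939  0.359  0.011 -0.    -1.224 -0.288]
-> turn rad (tool) [ 0.0012 -0.0001 -0.0053]  shift cm (tool, TCP) [-33.19  23.75  -6.51]
t 0.15 grasp [ 0.2274 -0.6352  0.2447] yaw -160.3 zaxis [-5.0e-04  1.1e-03 -1.0e+00] F [ 0.5 -0.6  0.3] T [-0.03 -0.    0.02] w 0.997 q [-0.939  0.359  0.011 -0.    -1.224 -0.288]
-> turn rad (tool) [ 1.100e-03 -5.000e-04  5.532e-01]  shift cm (tool, TCP) [-48.55  72.58  -6.45]
```

Things that could be mistaken for the hub (top picture): red bottle cap (335,120), red crate (237,57), red part right (535,185), red hub on the green chopper (245,160). I choose (245,160), because the steel arm from it runs under the clear guard, as the close crop confirms. For the bay I choose the steel cabinet at (403,133), not the pink one at (443,245). I raise first, then swing.

```bash
python3 -m jog '[[[0,0,0],[0,0,-4],0],[[0,0,0],[-3,2,-2.5],0],[[0,0,0],[-4,2.5,0],0],[[0,0,0],[-4,3,0],0],[[0,0,0],[-4,3,0],0],[[0,0,0],[-4,3,0],0],[[0,0,0],[-4,3,0],0],[[0,0,0],[-4,3,0],0],[[0,0,0],[-4,3,0],0]]' 60; python3 - <<'E'
from h import *
delta((.44,.2115,.31),168)
E
```

```text
time: 1.05
position: [0.4435, -0.3196, 0.4678]
eef_rot: [-0.166, 0.986, 0.004, -0.001]
force: [1.4, -0.8, -0.0]
width: 0.996
t 1.05 grasp [ 0.4428 -0.3184  0.3085] yaw -160.88 zaxis [-0.0041  0.0074 -1.    ] F [ 1.4 -0.8 -0. ] T [-0.13 -0.23  0.01] w 0.996 q [-0.268  0.114 -0.165 -0.006 -1.298 -0.967]
-> turn rad (tool) [ 0.0077 -0.0037  0.5432]  shift cm (tool, TCP) [-17.07  50.29   0.24]
```

```bash
python3 -m jog '[[[0,0,0.045],[-1.4,4.1,0],0],[[0,0,0.045],[-1.2,4.2,0],0],[[0,0,0.045],[-1,4.3,0],0],[[0,0,0.045],[-0.8,4.3,0],0],[[0,0,0.045],[-0.6,4.4,0],0],[[0,0,0.045],[-0.4,4.4,0],0],[[0,0,0.045],[-0.2,4.4,0],0],[[0,0,0.045],[0,4.4,0],0],[[0,0,0.045],[0.2,4.4,0],0],[[0,0,0.045],[0.4,4.4,0],0],[[0,0,0.045],[0.6,4.4,0],0],[[0,0,0.045],[0.7,4.3,0],0]]'; python3 - <<'E'
from h import *
delta((.44,.2115,.31),168)
for n in ("side","top","wrist"):
    cv2.imwrite(f"pics/{n}1.png",optics.snapshot(n)[:,:,::-1])
E
```

```text
time: 2.25
position: [0.4363, 0.2291, 0.4717]
eef_rot: [0.112, 0.994, 0.005, -0.002]
force: [1.4, -0.6, 0.5]
width: 0.998
t 2.25 grasp [0.4358 0.2309 0.3124] yaw 167.11 zaxis [-0.0035  0.0109 -0.9999] F [ 1.4 -0.6  0.5] T [-0.12 -0.21 -0.05] w 0.998 q [ 0.879  0.014 -0.264 -0.01  -1.287 -2.672]
-> turn rad (tool) [ 0.0099 -0.0058 -0.0155]  shift cm (tool, TCP) [-0.75 -1.64  0.22]
```

View pics/wrist1.png

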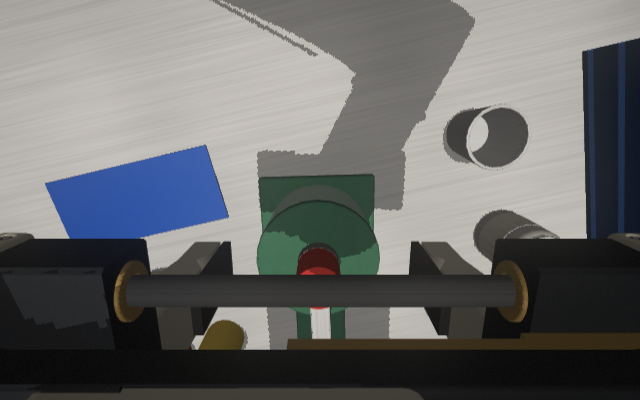

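View pics/side1.png

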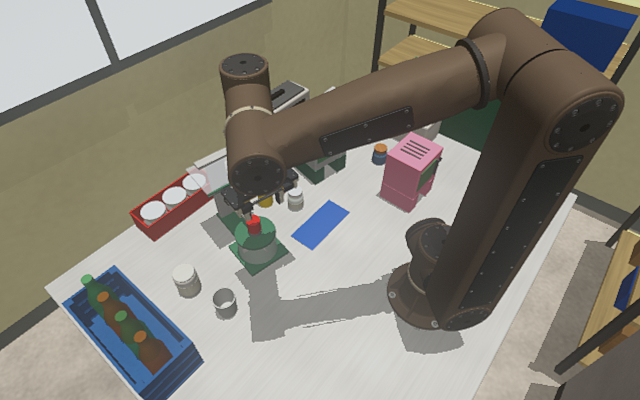

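View pics/top1.png

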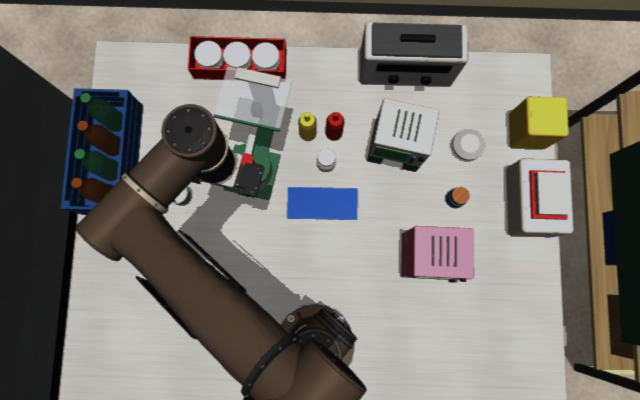

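The side picture shows the gripper (260,190) in front of the chopper; the wrist picture has the hub at (320,262), centred between the fingers, with the arm running straight down. The top picture now shows the pink look-alike whole at (440,252).

```bash
python3 -m jog '[[[0.01,-0.006,-0.015],[-0.7,-1.6,3],0],[[0,0,0],[0,0,3],0],[[0,0,0],[-2,0,2],0],[[0,0,0],[-3,0,1],0],[[0,0,0],[-2,0,1],0],[[0,0,0],[0,0,0],0]]'; python3 - <<'E'
from h import *
delta((.52,.2115,.148),168)
c=optics.calibration("wrist")
for n in ("side","wrist"):
    cv2.imwrite(f"pics/{n}2.png",optics.snapshot(n)[:,:,::-1])
print(proj(c,(.52,.2115,.165)))
E
```

```text
time: 3.0
position: [0.5096, 0.1934, 0.3677]
eef_rot: [0.101, 0.995, -0.0, -0.0]
force: [-0.0, 0.3, 0.0]
width: 0.999
t 3.0 grasp [0.5094 0.1933 0.2084] yaw 168.41 zaxis [-8.e-04 -5.e-04 -1.e+00] F [-0.   0.3  0. ] T [ 0.02  0.04 -0.03] w 0.999 q [ 0.722  0.174 -0.329 -0.    -1.068 -2.495]
-> turn rad (tool) [-0.0007 -0.0007  0.0072]  shift cm (tool, TCP) [-0.66  1.99  6.03]
[356.43404005 251.51629321]
```

View pics/wrist2.png

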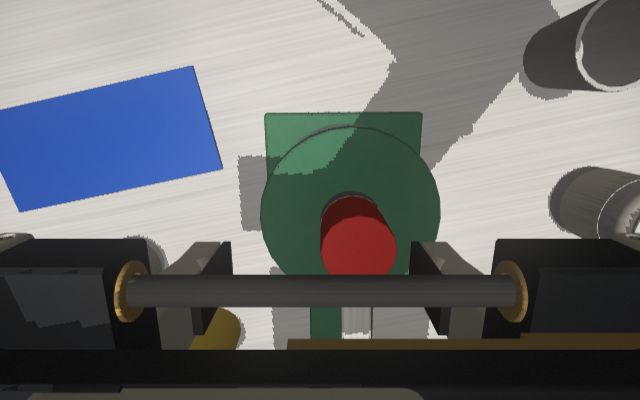

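View pics/side2.png

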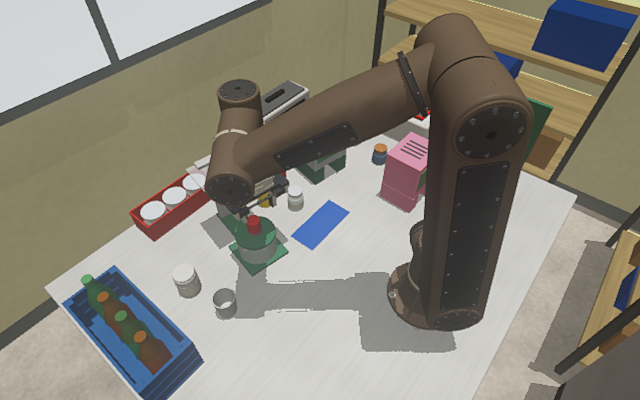

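```bash
python3 - <<'E'
from h import *
c=optics.calibration("top");s=optics.calibration("side")
for z in (.5,.6,.7): print(z,ray(c,190,130,z),ray(s,245,65,z))
cv2.imwrite("pics/top2.png",optics.snapshot("top")[:,:,::-1][60:260,120:340].repeat(3,0).repeat(3,1))
S=cv2.imread("pics/side2.png")[70:270,170:330];cv2.imwrite("pics/side2c.png",cv2.resize(S,None,fx=3,fy=3))
E
```

```text
0.5 [0.50557723 0.28634638 0.5       ] [ 0.75269526 -0.03798821  0.5       ]
0.6 [0.47625691 0.26055186 0.6       ] [0.61433693 0.07569763 0.6       ]
0.7 [0.44693658 0.23475735 0.7       ] [0.4759786  0.18938348 0.7       ]
```

View pics/top2.png

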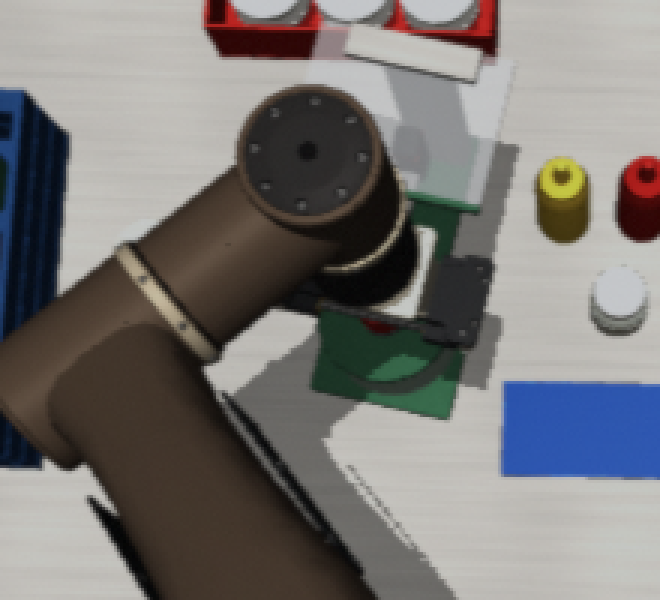

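View pics/side2c.png

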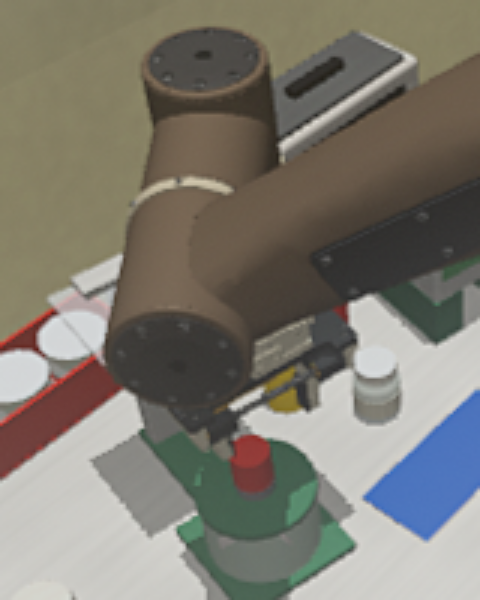

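The wrist picture has the hub disc centred at (358,248) against a predicted (356,251), so the hub is 1 mm further along tool y. The wrist column is coaxial with the tool and clear of the guard, so I go down and close.

```bash
python3 -m jog '[[[0,0,0.007],[-0.7,2.1,0],0],[[0,0,0],[0,0,0.5],0],[[0,0,0],[0,0,2.5],0],[[0,0,0],[0,0,2],0],[[0,0,0],[0,0,1],0],[[0,0,0],[0,0,0],0]]'; python3 - <<'E'
from h import *
delta((.5202,.2127,.148),168)
c=optics.calibration("wrist");print(proj(c,(.5202,.2127,.165)))
cv2.imwrite(f"pics/wrist3.png",optics.snapshot("wrist")[:,:,::-1])
E
```

```text
time: 3.75
position: [0.5165, 0.2135, 0.3138]
eef_rot: [0.102, 0.995, 0.004, 0.004]
force: [0.6, -0.3, 0.3]
width: 1.0
t 3.75 grasp [0.5179 0.2147 0.1545] yaw 168.23 zaxis [ 0.0083  0.0076 -0.9999] F [ 0.6 -0.3  0.3] T [-0.09 -0.04 -0.01] w 1.0 q [ 0.742  0.244 -0.375  0.    -0.941 -2.518]
-> turn rad (tool) [0.0091 0.0066 0.0041]  shift cm (tool, TCP) [-0.37 -0.01  0.65]
[317.91768893 294.50625784]
```

View pics/wrist3.png

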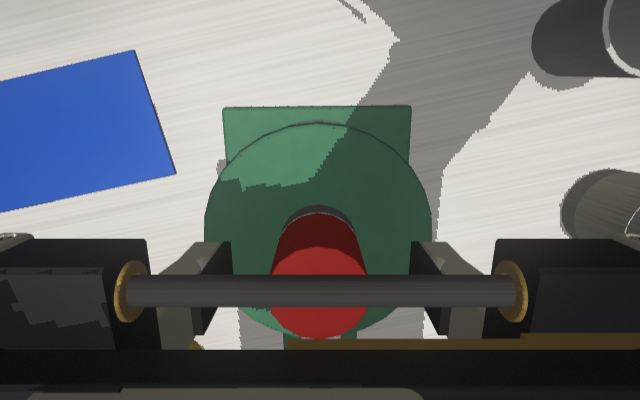

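The hub disc spans (271..369, 247..339), centre (320,293), 2 px from the prediction. I go down the last 6 mm and close.

```bash
python3 -m jog '[[[0.009,0.0066,0.004],[-0.35,0.05,0.65],0],[[0,0,0],[0,0,0],0],[[0,0,0],[0,0,0],255],[[0,0,0],[0,0,0],255],[[0,0,0],[0,0,0],255],[[0,0,0],[0,0,0],255],[[0,0,0],[0,0,0],255],[[0,0,0],[0,0,0],255],[[0,0,0],[0,0,0],255],[[0,0,0],[0,0,0],255]]' 60; python3 - <<'E'
from h import *
delta((.5202,.2127,.148),168)
E
```

```text
time: 4.8
position: [0.5211, 0.2129, 0.3114]
eef_rot: [0.104, 0.995, 0.001, 0.002]
force: [0.5, 0.1, 0.1]
width: 0.496
t 4.8 grasp [0.5217 0.213  0.1521] yaw 168.04 zaxis [ 3.5e-03  7.0e-04 -1.0e+00] F [0.5 0.1 0.1] T [ 0.24 -0.05  0.15] w 0.496 q [ 7.360e-01  2.540e-01 -3.670e-01  2.000e-03 -9.460e-01 -2.517e+00]
-> turn rad (tool) [0.0014 0.0033 0.0007]  shift cm (tool, TCP) [ 0.09 -0.04  0.41]
```

```bash
python3 -m jog '[[[0,0,0.14],[0,0,-0.03],255],[[0,0,0.14],[0,0,-0.05],255],[[0,0,-0.14],[0,0,-0.05],255],[[0,0,-0.14],[0,0,-0.05],255],[[0,0,-0.14],[0,0,-0.05],255],[[0,0,-0.14],[0,0,-0.05],255]]'; python3 - <<'E'
from h import *
delta((.5202,.2127,.148),168)
E
```

```text
time: 5.4
position: [0.5212, 0.2131, 0.3115]
eef_rot: [-0.033, 0.999, 0.001, 0.001]
force: [1.8, -0.4, -2.9]
width: 0.498
t 5.4 grasp [0.5215 0.2133 0.1522] yaw -176.19 zaxis [ 0.002   0.0016 -1.    ] F [ 1.8 -0.4 -2.9] T [-0.26 -0.27 -0.66] w 0.498 q [ 0.736  0.255 -0.366  0.    -0.948 -2.24 ]
-> turn rad (tool) [0.0018 0.0019 0.2759]  shift cm (tool, TCP) [ 0.1  -0.03  0.42]
```

```bash
python3 -m jog '[[[0,0,0.14],[0,0,-0.15],255],[[0,0,0.14],[0,0,-0.15],255],[[0,0,0.14],[0,0,-0.15],255],[[0,0,0.14],[0,0,-0.15],255]]'; python3 - <<'E'
from h import *
delta((.5202,.2127,.148),168)
E
```

```text
time: 5.8
position: [0.5212, 0.2129, 0.3124]
eef_rot: [0.245, 0.969, -0.001, -0.001]
force: [3.9, -1.4, -9.1]
width: 0.496
t 5.8 grasp [0.521  0.2127 0.1531] yaw 151.58 zaxis [-1.5e-03 -7.0e-04 -1.0e+00] F [ 3.9 -1.4 -9.1] T [-0.35 -1.12  0.7 ] w 0.496 q [ 7.350e-01  2.550e-01 -3.630e-01 -1.000e-03 -9.550e-01 -2.802e+00]
-> turn rad (tool) [-0.0012 -0.0012 -0.2866]  shift cm (tool, TCP) [ 0.08 -0.06  0.51]
```

```bash
python3 -m jog '[[[0,0,-0.14],[0,0,-0.2],255],[[0,0,-0.14],[0,0,-0.22],255],[[0,0,-0.14],[0,0,-0.22],255],[[0,0,-0.14],[0,0,-0.22],255],[[0,0,0.14],[0,0,-0.2],255],[[0,0,0.14],[0,0,-0.22],255],[[0,0,0.14],[0,0,-0.22],255],[[0,0,0.14],[0,0,-0.22],255]]'; python3 - <<'E'
from h import *
delta((.5202,.2127,.148),168)
E
```

```text
time: 6.6
position: [0.5224, 0.2132, 0.3154]
eef_rot: [0.248, 0.969, -0.002, -0.004]
force: [4.7, 0.4, -13.8]
width: 0.502
t 6.6 grasp [0.5209 0.2127 0.1561] yaw 151.24 zaxis [-0.0095 -0.0026 -1.    ] F [  4.7   0.4 -13.8] T [ 0.2  -1.42  0.65] w 0.502 q [ 0.733  0.256 -0.351 -0.005 -0.972 -2.802]
-> turn rad (tool) [-0.0058 -0.008  -0.2925]  shift cm (tool, TCP) [ 0.16 -0.14  0.81]
```

```bash
python3 -m jog '[[[0,0,-0.14],[0,0,-0.22],255],[[0,0,-0.14],[0,0,-0.26],255],[[0,0,-0.14],[0,0,-0.26],255],[[0,0,-0.14],[0,0,-0.26],255],[[0,0,0.14],[0,0,-0.22],255],[[0,0,0.14],[0,0,-0.26],255],[[0,0,0.14],[0,0,-0.26],255],[[0,0,0.14],[0,0,-0.26],255]]'; python3 - <<'E'
from h import *
delta((.5202,.2127,.148),168)
cv2.imwrite(f"pics/wrist4.png",optics.snapshot("wrist")[:,:,::-1])
S=optics.snapshot("side")[:,:,::-1];cv2.imwrite("pics/side4c.png",cv2.resize(S[100:290,170:340],None,fx=3,fy=3))
E
```

```text
time: 7.4
position: [0.524, 0.2135, 0.3186]
eef_rot: [0.252, 0.968, -0.005, -0.009]
force: [5.0, 0.3, -16.8]
width: 0.497
t 7.4 grasp [0.521  0.2127 0.1593] yaw 150.84 zaxis [-0.0189 -0.005  -0.9998] F [  5.    0.3 -16.8] T [ 0.16 -1.97  0.61] w 0.497 q [ 0.729  0.259 -0.337 -0.011 -0.992 -2.803]
-> turn rad (tool) [-0.0114 -0.016  -0.2994]  shift cm (tool, TCP) [ 0.27 -0.24  1.13]
```

View pics/wrist4.png

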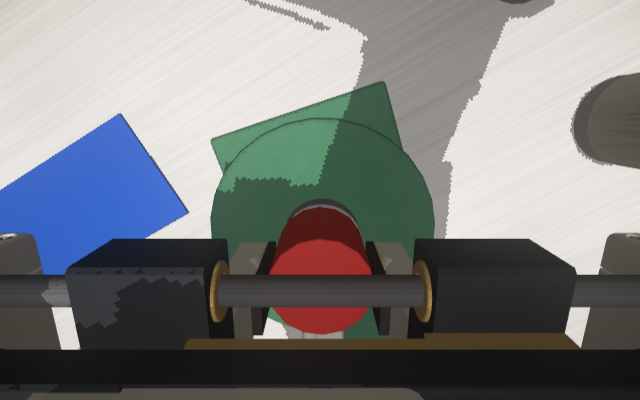

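View pics/side4c.png

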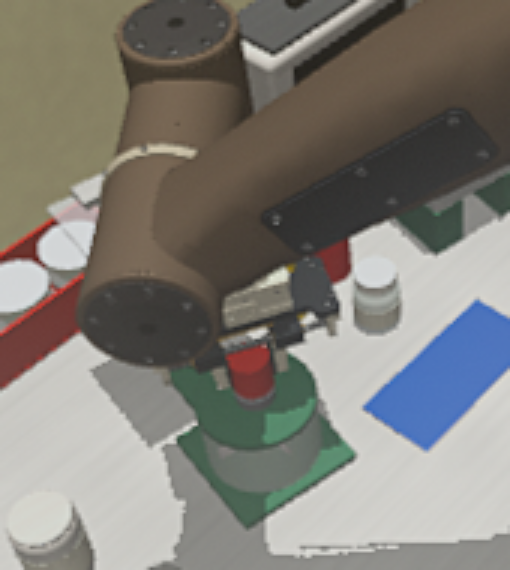

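The wrist picture shows the hub disc still centred in the jaws (320,286) with the crank turning along; there is no slip and the torque is 0.6 N m as expected. I continue with a slightly stronger pull.

```bash
python3 -m jog '[[[-0.006,-0.008,-0.14],[0,0,-0.25],255],[[0,0,-0.14],[0,0,-0.3],255],[[0,0,-0.14],[0,0,-0.3],255],[[0,0,-0.14],[0,0,-0.3],255],[[-0.005,0.005,0.14],[0,0,-0.25],255],[[0,0,0.14],[0,0,-0.3],255],[[0,0,0.14],[0,0,-0.3],255],[[0,0,0.14],[0,0,-0.3],255]]'; python3 - <<'E'
from h import *
delta((.5202,.2127,.148),168)
E
```

```text
time: 8.3
position: [0.5253, 0.213, 0.3223]
eef_rot: [0.25, 0.968, -0.004, -0.013]
force: [5.0, 1.7, -17.1]
width: 0.496
t 8.3 grasp [0.5211 0.2127 0.163 ] yaw 151.05 zaxis [-0.0263 -0.002  -0.9997] F [  5.    1.7 -17.1] T [ 0.48 -2.16  0.56] w 0.496 q [ 0.724  0.259 -0.325 -0.019 -1.009 -2.79 ]
-> turn rad (tool) [-0.0112 -0.0241 -0.2957]  shift cm (tool, TCP) [ 0.4  -0.25  1.51]
```

```bash
python3 -m jog '[[[-0.003,-0.012,-0.14],[0.15,-0.05,-0.25],255],[[-0.003,-0.012,-0.14],[0.1,-0.05,-0.3],255],[[0,-0.01,-0.14],[0.1,0,-0.3],255],[[0,-0.01,-0.14],[0.1,0,-0.3],255],[[0,-0.006,0.14],[0.05,0,-0.25],255],[[0,-0.006,0.14],[0.05,0,-0.3],255],[[0,-0.006,0.14],[0.05,0,-0.3],255],[[0,-0.006,0.14],[0.05,0,-0.3],255]]'; python3 - <<'E'
from h import *
delta((.5202,.2127,.148),168)
E
```

```text
time: 9.1
position: [0.5164, 0.2152, 0.3251]
eef_rot: [0.253, 0.967, -0.004, 0.013]
force: [3.8, 2.4, -17.8]
width: 0.497
t 9.1 grasp [0.5202 0.2129 0.1658] yaw 150.63 zaxis [ 0.0239 -0.0145 -0.9996] F [  3.8   2.4 -17.8] T [ 1.17 -1.4   0.68] w 0.497 q [ 0.755  0.231 -0.376  0.033 -0.956 -2.857]
-> turn rad (tool) [-0.0051  0.0276 -0.3031]  shift cm (tool, TCP) [-0.4  -0.03  1.79]
```

Over-corrected the tilt; halving it back.

```bash
python3 -m jog '[[[0,0.007,-0.14],[-0.1,0,-0.25],255],[[0,0.007,-0.14],[-0.1,0,-0.3],255],[[0,0.005,-0.14],[-0.1,0,-0.3],255],[[0,0,-0.14],[0,0,-0.3],255],[[0,0,0.14],[0,0,-0.25],255],[[0,0,0.14],[0,0,-0.3],255],[[0,0,0.14],[0,0,-0.3],255],[[0,0,0.14],[0,0,-0.3],255]]'; python3 - <<'E'
from h import *
delta((.5202,.2127,.148),168)
E
```

```text
time: 9.9
position: [0.5214, 0.2148, 0.3287]
eef_rot: [0.258, 0.966, -0.006, -0.0]
force: [6.8, -0.4, -18.3]
width: 0.496
t 9.9 grasp [0.5207 0.213  0.1694] yaw 150.13 zaxis [-0.0039 -0.0112 -0.9999] F [  6.8  -0.4 -18.3] T [ 0.04 -2.65  0.56] w 0.496 q [ 0.74   0.242 -0.341  0.007 -0.998 -2.836]
-> turn rad (tool) [-1.190e-02  3.000e-04 -3.119e-01]  shift cm (tool, TCP) [-0.   -0.22  2.15]
```

```bash
python3 -m jog '[[[-0.005,-0.003,-0.14],[0.02,-0.05,-0.25],255],[[-0.005,-0.003,-0.14],[0.02,-0.05,-0.32],255],[[0,-0.003,-0.14],[0.02,0,-0.32],255],[[0,-0.003,-0.14],[0.02,0,-0.32],255],[[0,-0.003,0.14],[0.02,0,-0.25],255],[[0,-0.003,0.14],[0.02,0,-0.32],255],[[0,-0.003,0.14],[0.02,0,-0.32],255],[[0,-0.003,0.14],[0.02,0,-0.32],255],[[0,-0.003,-0.14],[0.02,0,-0.25],255],[[0,-0.003,-0.14],[0.02,0,-0.32],255],[[0,-0.003,-0.14],[0.02,0,-0.32],255],[[0,-0.003,-0.14],[0.02,0,-0.32],255]]'; python3 - <<'E'
from h import *
delta((.5202,.2127,.148),168)
E
```

```text
time: 11.1
position: [0.5188, 0.2158, 0.3345]
eef_rot: [-0.014, 1.0, -0.007, 0.006]
force: [7.1, 1.6, -18.3]
width: 0.492
t 11.1 grasp [0.5208 0.2135 0.1753] yaw -178.4 zaxis [ 0.0128 -0.0144 -0.9998] F [  7.1   1.6 -18.3] T [ 0.37 -2.33 -0.38] w 0.492 q [ 0.75   0.229 -0.351  0.023 -0.992 -2.305]
-> turn rad (tool) [-0.0132  0.0141  0.2373]  shift cm (tool, TCP) [-0.1  -0.27  2.73]
```

```bash
python3 -m jog '[[[-0.005,0.003,0.14],[-0.05,-0.05,-0.25],255],[[-0.005,0.003,0.14],[-0.05,-0.05,-0.3],255],[[0,0,0.14],[0,-0.05,-0.3],255],[[0,0,0.14],[0,-0.05,-0.3],255],[[0,0,-0.14],[0,0,-0.25],255],[[0,0,-0.14],[0,0,-0.3],255],[[0,0,-0.14],[0,0,-0.3],255],[[0,0,-0.14],[0,0,-0.3],255]]'; python3 - <<'E'
from h import *
delta((.5202,.2127,.148),168)
cv2.imwrite(f"pics/wrist5.png",optics.snapshot("wrist")[:,:,::-1])
S=optics.snapshot("side")[:,:,::-1];cv2.imwrite("pics/side5c.png",cv2.resize(S[100:290,170:340],None,fx=3,fy=3))
E
```

```text
time: 11.9
position: [0.5205, 0.2141, 0.3444]
eef_rot: [-0.011, 1.0, -0.004, -0.001]
force: [0.1, -0.5, -3.4]
width: 0.493
t 11.9 grasp [0.5203 0.2129 0.1851] yaw -178.69 zaxis [-0.0012 -0.0075 -1.    ] F [ 0.1 -0.5 -3.4] T [-0.01  0.02  0.01] w 0.493 q [ 0.74   0.224 -0.325  0.005 -1.028 -2.29 ]
-> turn rad (tool) [-0.0076 -0.0005  0.2324]  shift cm (tool, TCP) [ 0.02 -0.11  3.71]
```

View pics/wrist5.png

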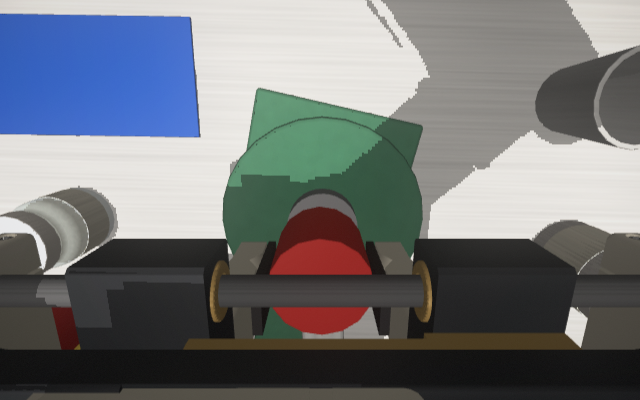

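View pics/side5c.png

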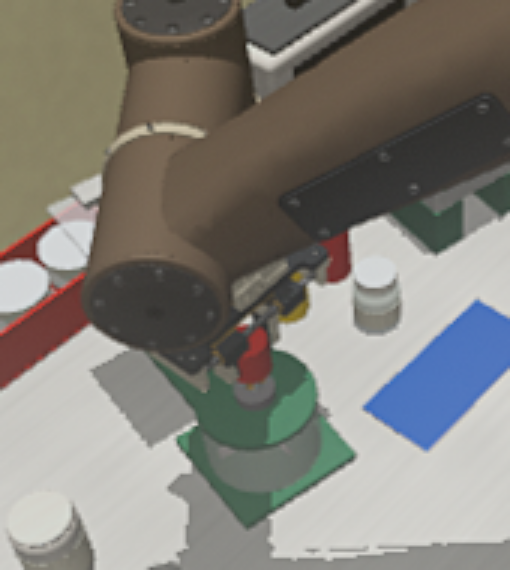

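```bash
python3 - <<'E'
import cv2,numpy as np
a=cv2.imread("pics/wrist4.png")[305:350,240:410];b=cv2.imread("pics/wrist5.png")[305:350,240:410]
cv2.imwrite("pics/cmp.png",cv2.resize(np.vstack([a,b]),None,fx=4.5,fy=4.5,interpolation=cv2.INTER_NEAREST))
E
```

```text
(no output)
```

View pics/cmp.png

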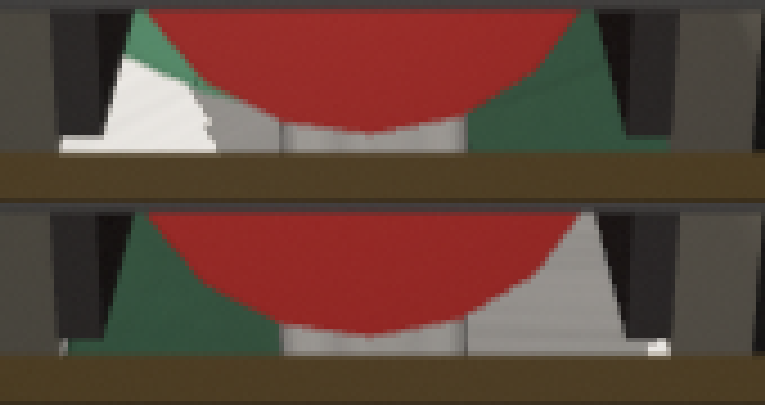

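The crops show the arm (282..465) in the same place in both pictures, so the hub has not slipped in the jaws. The pull has fallen to the weight (-3.4 N), which means the crank is free. I lift 1.5 cm and draw it out to the front.

```bash
python3 -m jog '[[[-0.007,0,0],[0,-0.1,-0.8],255],[[0,0,0],[0,0,-0.7],255],[[0,0,0],[1.5,0,0],255],[[0,0,0],[3,0,0],255],[[0,0,0],[4,0,0],255],[[0,0,0],[3,0,0],255]]'; python3 - <<'E'
from h import *
delta((.42,-.085,.2),270)
cv2.imwrite("pics/top6.png",optics.snapshot("top")[:,:,::-1])
S=optics.snapshot("side")[:,:,::-1];cv2.imwrite("pics/side6c.png",cv2.resize(S[60:290,150:400],None,fx=2.5,fy=2.5))
E
```

```text
time: 12.6
position: [0.4032, 0.212, 0.3597]
eef_rot: [0.001, 1.0, 0.0, -0.001]
force: [-0.0, 1.1, -2.6]
width: 0.5
t 12.6 grasp [0.4028 0.212  0.2004] yaw 179.9 zaxis [-2.3e-03  3.0e-04 -1.0e+00] F [-0.   1.1 -2.6] T [0.12 0.17 0.05] w 0.5 q [ 9.180e-01  2.900e-02 -5.160e-01 -2.000e-03 -1.028e+00 -2.489e+00]
-> turn rad (tool) [ 0.002  -0.0016 -1.5725]  shift cm (tool, TCP) [ -1.73 -29.7    0.03]
```

View pics/side6c.png

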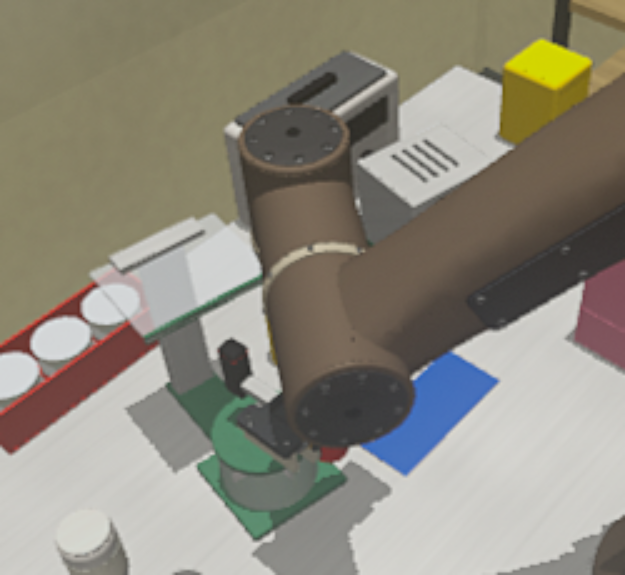

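The side crop shows the crank out from under the guard, its grip at (233,365), with chopper and bystanders undisturbed. I swing it round to the mat.

```bash
python3 -m jog '[[[0,0,-0.14],[-0.5,-2.7,0],255],[[0,0,-0.14],[-0.1,-2.7,0],255],[[0,0,-0.14],[0.3,-2.6,0],255],[[0,0,-0.14],[0.8,-2.5,0],255],[[0,0,-0.14],[1.4,-2.3,0],255],[[0,0,-0.14],[1.7,-2.1,0],255],[[0,0,-0.14],[2,-1.8,0],255],[[0,0,-0.14],[2.2,-1.5,0],255],[[0,0,-0.14],[2.4,-1.2,0],255],[[0,0,-0.14],[2.6,-0.9,0],255],[[0,0,-0.14],[2.6,-0.5,0],255],[[0,0,0],[0,0,0],255]]'; python3 - <<'E'
from h import *
delta((.424,-.085,.1),271.5)
T=optics.snapshot("top")[:,:,::-1];cv2.imwrite("pics/top7.png",T)
cv2.imwrite("pics/wrist7.png",optics.snapshot("wrist")[:,:,::-1])
S=optics.snapshot("side")[:,:,::-1];cv2.imwrite("pics/side7.png",S)
E
```

```text
time: 13.9
position: [0.4229, -0.0925, 0.3633]
eef_rot: [0.715, -0.699, -0.0, -0.006]
force: [0.2, -0.6, -2.9]
width: 0.5
t 13.9 grasp [ 0.4241 -0.0912  0.204 ] yaw -88.75 zaxis [ 0.0077  0.0079 -0.9999] F [ 0.2 -0.6 -2.9] T [-0.06  0.2  -0.02] w 0.5 q [ 0.241 -0.019 -0.553 -0.007 -1.028 -0.215]
-> turn rad (tool) [-0.0079  0.0077 -0.0044]  shift cm (tool, TCP) [-0.67 -0.05 10.41]
```

View pics/top7.png

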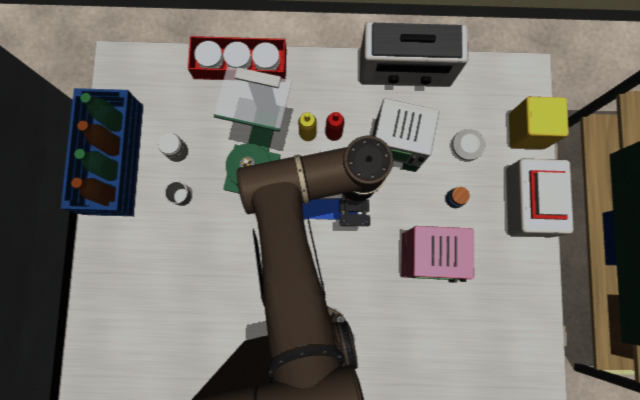

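View pics/side7.png

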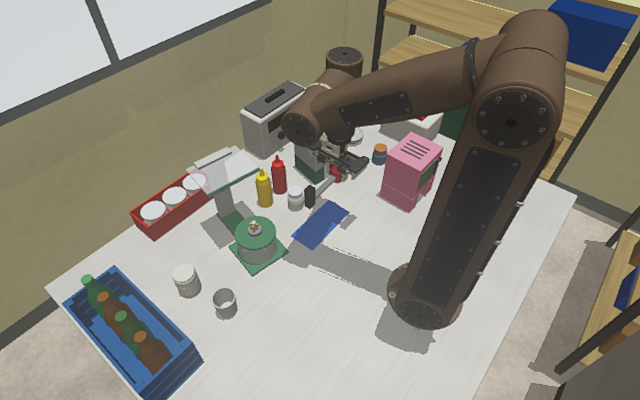

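The top picture shows the gripper over the right end of the mat (350,212); the side picture shows the crank grip at (310,195) clear of the jar, with the bare shaft at (254,228). I lower it to the mat; contact is expected at a grasp height of about 35 mm.

```bash
python3 -m jog '[[[-0.008,0.008,-0.004],[-0.7,0,2.5],255],[[0,0,0],[0,0,4],255],[[0,0,0],[0,0,4],255],[[0,0,0],[0,0,3.5],255],[[0,0,0],[0,0,1],255],[[0,0,0],[0,0,0],255]]'; python3 - <<'E'
from h import *
delta((.424,-.085,.035),271.5)
S=optics.snapshot("side")[:,:,::-1];cv2.imwrite("pics/side8.png",cv2.resize(S[120:280,230:430],None,fx=3.5,fy=3.5))
E
```

```text
time: 14.65
position: [0.4257, -0.0777, 0.2121]
eef_rot: [0.711, -0.703, 0.003, -0.004]
force: [0.1, 1.2, -2.7]
width: 0.496
t 14.65 grasp [ 0.4274 -0.0773  0.0528] yaw -89.31 zaxis [ 0.0106  0.002  -0.9999] F [ 0.1  1.2 -2.7] T [-0.12  0.22  0.03] w 0.496 q [ 0.279  0.194 -0.757  0.002 -0.609 -0.269]
-> turn rad (tool) [-0.0106  0.0018 -0.0141]  shift cm (tool, TCP) [0.73 0.2  1.78]
```

View pics/side8.png

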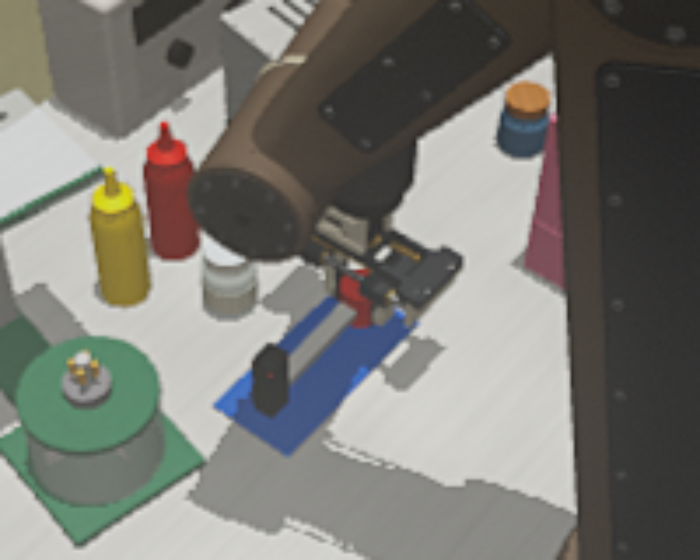

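The crank hangs above the mat with its grip at (270,380) over the left end. I shift it 7 mm toward the right end and go down to contact.

```bash
python3 -m jog '[[[-0.01,0.002,-0.014],[0.7,0.2,0.3],255],[[0,0,0],[0,0,0.7],255],[[0,0,0],[0,0,0.5],255],[[0,0,0],[0,0,0.3],255],[[0,0,0],[0,0,0],255]]'; python3 - <<'E'
from h import *
delta((.424,-.085,.035),271.5)
E
```

```text
time: 15.2
position: [0.4257, -0.0841, 0.1966]
eef_rot: [0.717, -0.697, 0.002, -0.003]
force: [0.7, 0.0, -3.0]
width: 0.496
t 15.2 grasp [ 0.427  -0.0839  0.0373] yaw -88.45 zaxis [ 0.0077  0.0014 -1.    ] F [ 0.7  0.  -3. ] T [-0.16  0.12  0.03] w 0.496 q [ 0.263  0.226 -0.768  0.001 -0.569 -0.237]
-> turn rad (tool) [-0.0077  0.0012  0.0009]  shift cm (tool, TCP) [0.09 0.18 0.23]
```

```bash
python3 -m jog '[[[-0.007,0,0],[0,0,0.2],255],[[0,0,0],[0,0,0.15],255],[[0,0,0],[0,0,0.1],255],[[0,0,0],[0,0,0],255]]'; python3 - <<'E'
from h import *
delta((.424,-.085,.035),271.5)
E
```

```text
time: 15.6
position: [0.4262, -0.084, 0.1947]
eef_rot: [0.717, -0.697, 0.0, -0.001]
force: [-1.0, 1.4, -2.8]
width: 0.505
t 15.6 grasp [ 0.4263 -0.0838  0.0354] yaw -88.42 zaxis [ 0.001  0.001 -1.   ] F [-1.   1.4 -2.8] T [0.27 0.31 0.14] w 0.505 q [ 0.262  0.232 -0.766 -0.001 -0.572 -0.234]
-> turn rad (tool) [-0.001   0.001   0.0014]  shift cm (tool, TCP) [0.1  0.22 0.04]
```

```bash
python3 -m jog '[[[0,0,0],[0,0,0.15],255],[[0,0,0],[0,0,0.1],255],[[0,0,0],[0,0,0],255]]'; python3 - <<'E'
from h import *
delta((.424,-.085,.035),271.5)
E
```

```text
time: 15.9
position: [0.4264, -0.0839, 0.1946]
eef_rot: [0.717, -0.697, 0.0, -0.001]
force: [-0.4, -0.0, -0.9]
width: 0.5
t 15.9 grasp [ 0.4267 -0.0838  0.0353] yaw -88.34 zaxis [ 1.7e-03  7.0e-04 -1.0e+00] F [-0.4 -0.  -0.9] T [0.39 0.42 0.15] w 0.5 q [ 0.263  0.232 -0.766 -0.    -0.571 -0.233]
-> turn rad (tool) [-0.0017  0.0006  0.0028]  shift cm (tool, TCP) [0.1  0.24 0.03]
```

The weight is taken up (Fz -0.9) and the height has stopped at 35.3 mm, as expected, so I open.

```bash
python3 -m jog '[[[0,0,0],[0,0,0.1],255],[[0,0,0],[0,0,0],200],[[0,0,0],[0,0,0],0],[[0,0,0],[0,0,0],0],[[0,0,0],[0,0,0],0],[[0,0,0],[0,0,0],0],[[0,0,0],[0,0,0],0]]'; python3 - <<'E'
from h import *
delta((.424,-.085,.135),271.5)
E
```

```text
time: 16.6
position: [0.4274, -0.0838, 0.194]
eef_rot: [0.718, -0.697, 0.001, -0.001]
force: [0.4, 0.5, -0.2]
width: 0.89
t 16.6 grasp [ 0.428  -0.0837  0.0347] yaw -88.3 zaxis [ 3.4e-03  6.0e-04 -1.0e+00] F [ 0.4  0.5 -0.2] T [ 0.01  0.16 -0.04] w 0.89 q [ 0.263  0.234 -0.765  0.001 -0.568 -0.233]
-> turn rad (tool) [-0.0034  0.0005  0.0035]  shift cm (tool, TCP) [  0.11   0.31 -10.03]
```

```bash
python3 -m jog '[[[0,0,0],[0,0,-1.5],0],[[0,0,0],[0,0,-3],0],[[0,0,0],[0,0,-4],0],[[0,0,0],[0,0,-4],0],[[0,0,0],[-3,0,0],0],[[0,0,0],[-3,0,0],0],[[0,0,0],[0,0,0],0]]'; python3 - <<'E'
from h import *
delta((.424,.066,.058),271.5)
np.save("cw.npy",optics.calibration("wrist"),allow_pickle=True)
cv2.imwrite("pics/wrist9.png",optics.snapshot("wrist")[:,:,::-1])
cv2.imwrite("pics/side9.png",optics.snapshot("side")[:,:,::-1])
cv2.imwrite("pics/top9.png",optics.snapshot("top")[:,:,::-1])
S=cv2.imread("pics/side9.png");cv2.imwrite("pics/side9c.png",cv2.resize(S[120:280,230:430],None,fx=3.5,fy=3.5))
E
```

```text
time: 17.3
position: [0.4253, -0.0229, 0.3242]
eef_rot: [0.716, -0.698, 0.0, -0.001]
force: [0.2, 0.2, 0.6]
width: 0.998
t 17.3 grasp [ 0.4257 -0.0227  0.1649] yaw -88.49 zaxis [ 0.0026  0.0013 -1.    ] F [0.2 0.2 0.6] T [-0.01  0.13  0.01] w 0.998 q [ 0.413  0.012 -0.626 -0.    -0.93  -0.387]
-> turn rad (tool) [-0.0026  0.0012  0.0002]  shift cm (tool, TCP) [-8.88 -0.07 10.7 ]
```

View pics/wrist9.png

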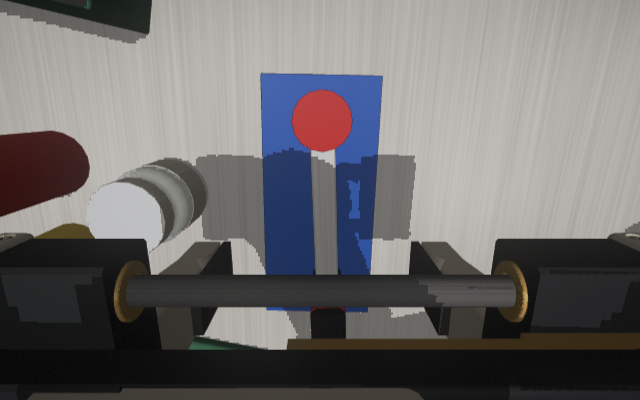

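View pics/side9c.png

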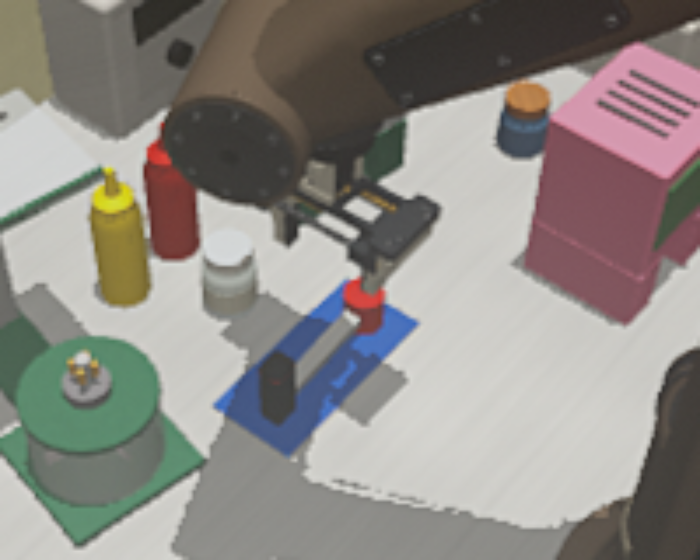

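View pics/top9.png

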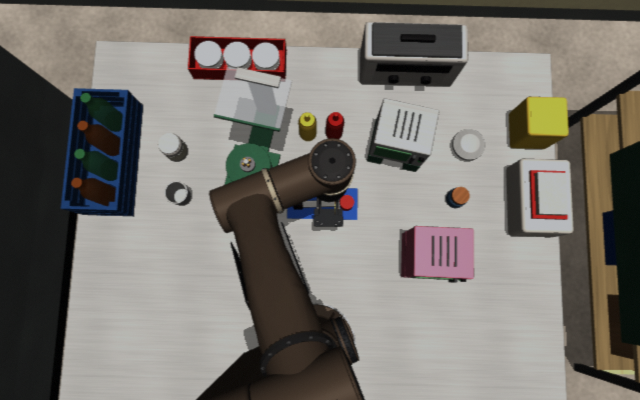

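The wrist picture shows the crank standing on the mat, hub at (322,120), arm straight down to the black grip at (328,320); the side crop shows hub and grip both on the blue. I locate hub and arm direction.

```bash
python3 - <<'E'
from h import *
c=np.load("cw.npy",allow_pickle=True).item()
W=cv2.imread("pics/wrist9.png")[:,:,::-1].copy()
k,m=blob(W,(0,120,150),(8,255,255),(270,70,370,160));e=cv2.minEnclosingCircle(k);print(e,ray(c,*e[0],.048))
hub=ray(c,*e[0],.048)
# arm edges at rows
for v in (165,200,240,265):
    r=cv2.cvtColor(W,cv2.COLOR_RGB2HSV)[v,290:360,1]; 
    xs=np.where(r<60)[0]+290; mid=(xs.min()+xs.max())/2; p=ray(c,mid,v,.003+.0295)
    print(v,xs.min(),xs.max(),p.round(4),np.degrees(np.arctan2(*(p-hub)[[1,0]])).round(2))
E
```

```text
((321.2892150878906, 120.48103332519531), 30.56696891784668) [ 0.42706759 -0.08618689  0.048     ]
165 311 335 [ 0.4248 -0.0516  0.0325] 93.83
200 312 336 [ 0.4231 -0.0231  0.0325] 93.6
240 314 336 [0.4212 0.0115 0.0325] 93.43
265 315 337 [0.4197 0.0343 0.0325] 93.52
```

```bash
python3 - <<'E'
from h import *
from scipy.optimize import least_squares
D=[((.2275,-.6353,.4037),(.359,.011,-1.224)),((.4435,-.3196,.4678),(.114,-.165,-1.298)),((.4363,.2291,.4717),(.014,-.264,-1.287)),((.5096,.1934,.3677),(.174,-.329,-1.068)),((.5165,.2135,.3138),(.244,-.375,-.941)),((.4032,.212,.3597),(.029,-.516,-1.028)),((.4229,-.0925,.3633),(-.019,-.553,-1.028)),((.4274,-.0838,.194),(.234,-.765,-.568)),((.4253,-.0229,.3242),(.012,-.626,-.93))]
def fk(p,q):
    L1,L2,d1,k,d6,ph,a0=p; a=q[0]-q[1]  # forearm droop
    t=q[0]-q[1]-q[2]
    return np.array([a0+L1*np.sin(q[0])+L2*np.cos(a+ph)+d6*np.cos(t), d1+L1*np.cos(q[0])-L2*np.sin(a+ph)-d6*np.sin(t)])
def res(p,D=D):
    o=[]
    for P,q in D:
        rho=np.sqrt(P[0]**2+P[1]**2-p[3]**2); o+=list(fk(p,q)-[rho,P[2]])
    return o
# d6 not separable when vertical: fixed by priors
f=least_squares(lambda p:res(p)+[ (p[4]-.13)*.05],[.5,.45,.2,.19,.13,0,0]);p=f.x;print(p.round(4),np.abs(res(p)).max())
for d6 in(.1,.13,.2):
  pp=p.copy();pp[2]+=d6-pp[4];pp[4]=d6
  for tilt in(0,10,15,20):
    for back in (.165,.18):
      g=np.array([.550,-.229])-back*np.array([.982,-.19]);T=g-.159*np.sin(np.radians(tilt))*np.array([.982,-.19])
      z=.055+.159*np.cos(np.radians(tilt)); 
      # lean acts mostly in arm plane
      rho=np.sqrt(T@T-pp[3]**2)
      s=least_squares(lambda x:fk(pp,(x[0],x[1],x[0]-x[1]-np.pi/2+np.radians(tilt)))-[rho,z],[.2,-.8]);x=s.x
      print(d6,tilt,back,T.round(3),"j2,3,5",x.round(3),round(x[0]-x[1]-np.pi/2+np.radians(tilt),3),s.cost.round(6))
E
```

```text
[ 0.5931  0.4585  0.1316  0.1671  0.1315 -0.0106  0.0123] 0.000741028823037837
0.1 0 0.165 [ 0.388 -0.198] j2,3,5 [ 0.197 -0.745] -0.629 0.0
0.1 0 0.18 [ 0.373 -0.195] j2,3,5 [ 0.175 -0.775] -0.621 0.0
0.1 10 0.165 [ 0.361 -0.192] j2,3,5 [ 0.14  -0.837] -0.419 0.0
0.1 10 0.18 [ 0.346 -0.19 ] j2,3,5 [ 0.118 -0.866] -0.413 0.0
0.1 15 0.165 [ 0.348 -0.19 ] j2,3,5 [ 0.118 -0.884] -0.306 0.0
0.1 15 0.18 [ 0.333 -0.187] j2,3,5 [ 0.095 -0.913] -0.3 0.0
0.1 20 0.165 [ 0.335 -0.187] j2,3,5 [ 0.102 -0.933] -0.187 0.0
0.1 20 0.18 [ 0.32  -0.184] j2,3,5 [ 0.078 -0.962] -0.182 0.0
0.13 0 0.165 [ 0.388 -0.198] j2,3,5 [ 0.197 -0.745] -0.629 0.0
0.13 0 0.18 [ 0.373 -0.195] j2,3,5 [ 0.175 -0.775] -0.621 0.0
0.13 10 0.165 [ 0.361 -0.192] j2,3,5 [ 0.134 -0.847] -0.415 0.0
0.13 10 0.18 [ 0.346 -0.19 ] j2,3,5 [ 0.111 -0.876] -0.409 0.0
0.13 15 0.165 [ 0.348 -0.19 ] j2,3,5 [ 0.109 -0.9  ] -0.3 0.0
0.13 15 0.18 [ 0.333 -0.187] j2,3,5 [ 0.086 -0.928] -0.294 0.0
0.13 20 0.165 [ 0.335 -0.187] j2,3,5 [ 0.091 -0.954] -0.177 0.0
0.13 20 0.18 [ 0.32  -0.184] j2,3,5 [ 0.068 -0.982] -0.172 0.0
0.2 0 0.165 [ 0.388 -0.198] j2,3,5 [ 0.197 -0.745] -0.629 0.0
0.2 0 0.18 [ 0.373 -0.195] j2,3,5 [ 0.175 -0.775] -0.621 0.0
0.2 10 0.165 [ 0.361 -0.192] j2,3,5 [ 0.119 -0.871] -0.407 0.0
0.2 10 0.18 [ 0.346 -0.19 ] j2,3,5 [ 0.096 -0.899] -0.401 0.0
0.2 15 0.165 [ 0.348 -0.19 ] j2,3,5 [ 0.088 -0.936] -0.285 0.0
0.2 15 0.18 [ 0.333 -0.187] j2,3,5 [ 0.065 -0.964] -0.281 0.0
0.2 20 0.165 [ 0.335 -0.187] j2,3,5 [ 0.066 -1.002] -0.153 0.0
0.2 20 0.18 [ 0.32  -0.184] j2,3,5 [ 0.042 -1.03 ] -0.15 0.0
```

```bash
cat >> h.py <<'E'
def pre(grasp,yaw,tilt,d): return np.array(grasp)-rot(yaw,tilt).apply([0,0,d])
E
python3 - <<'E'
from h import *
g=(.418,.0642,.056)
delta(pre(g,273.4,14,.08),273.4,14)
E
```

```text
t 17.45 grasp [ 0.4248 -0.0247  0.1638] yaw -88.55 zaxis [-2.e-04  2.e-04 -1.e+00] F [ 0.1  0.8 -0.5] T [-0.03  0.16 -0.01] w 1.001 q [ 0.409  0.014 -0.627 -0.    -0.93  -0.384]
-> turn rad (tool) [ 0.0043  0.2445 -0.0338]  shift cm (tool, TCP) [-14.69   0.66   3.49]
```

```bash
python3 -m jog '[[[0,0.06,-0.03],[-3.5,0.3,0],0],[[0,0.06,0],[-4,0.3,0],0],[[0,0.06,0],[-4,0,0],0],[[0,0.06,0],[-3,0,0],0],[[0,0,0],[0,0,0],0]]'; python3 - <<'E'
from h import *
g=(.418,.0642,.056)
delta(pre(g,273.4,14,.07),273.4,14)
delta(g,273.4,14)
c=optics.calibration("wrist")
np.save("cw.npy",c,allow_pickle=True)
cv2.imwrite("pics/wrist10.png",optics.snapshot("wrist")[:,:,::-1])
print(proj(c,(.418,.0642,.083)),proj(c,(.427,-.0855,.048)))
E
```

```text
time: 17.95
position: [0.4132, 0.1184, 0.309]
eef_rot: [0.717, -0.686, 0.091, 0.087]
force: [-1.0, -0.4, 0.2]
width: 1.001
t 17.95 grasp [0.415  0.0788 0.1547] yaw -87.43 zaxis [ 0.011  -0.2484 -0.9686] F [-1.  -0.4  0.2] T [ 0.85  0.18 -0.01] w 1.001 q [ 0.824  0.073 -0.705  0.214 -0.982 -0.915]
-> turn rad (tool) [ 0.0037 -0.007  -0.014 ]  shift cm (tool, TCP) [-0.86 -0.16  2.93]
t 17.95 grasp [0.415  0.0788 0.1547] yaw -87.43 zaxis [ 0.011  -0.2484 -0.9686] F [-1.  -0.4  0.2] T [ 0.85  0.18 -0.01] w 1.001 q [ 0.824  0.073 -0.705  0.214 -0.982 -0.915]
-> turn rad (tool) [ 0.0037 -0.007  -0.014 ]  shift cm (tool, TCP) [-0.91 -0.18  9.92]
[316.66521885 229.5506619 ] [314.28926662  22.81929098]
```

View pics/wrist10.png

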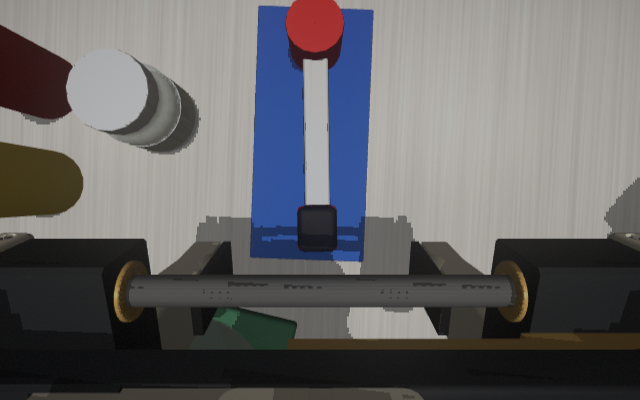

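The wrist picture shows the grip top at (317,228) against a predicted (317,229.5), and the hub at (315,22). I go down along the tilted tool and close.

```bash
python3 -m jog '[[[0.004,-0.007,-0.014],[-0.9,-0.2,2],0],[[0,0,0],[0,0,3],0],[[0,0,0],[0,0,2.5],0],[[0,0,0],[0,0,1.5],0],[[0,0,0],[0,0,0.6],0],[[0,0,0],[0,0,0],0]]'; python3 - <<'E'
from h import *
g=(.418,.0642,.056)
delta(g,273.4,14)
E
```

```text
time: 18.6
position: [0.4168, 0.0969, 0.2102]
eef_rot: [0.72, -0.683, 0.086, 0.083]
force: [-0.8, 0.2, 0.5]
width: 1.003
t 18.6 grasp [0.4183 0.0591 0.0555] yaw -86.93 zaxis [ 0.0098 -0.2376 -0.9713] F [-0.8  0.2  0.5] T [ 0.78  0.2  -0.03] w 1.003 q [ 0.767  0.218 -0.856  0.287 -0.678 -0.955]
-> turn rad (tool) [ 0.0044  0.0043 -0.0056]  shift cm (tool, TCP) [-0.55  0.07 -0.17]
```

```bash
python3 -m jog '[[[0.004,0.004,-0.005],[-0.5,0.07,-0.15],0],[[0,0,0],[0,0,0],0],[[0,0,0],[0,0,0],255],[[0,0,0],[0,0,0],255],[[0,0,0],[0,0,0],255],[[0,0,0],[0,0,0],255],[[0,0,0],[0,0,0],255],[[0,0,0],[0,0,0],255],[[0,0,0],[0,0,0],255],[[0,0,0],[0,0,0],255],[[0,0,0],[0,0,0],255]]' 60; python3 - <<'E'
from h import *
g=(.418,.0642,.056)
delta(g,273.4,14)
E
```

```text
time: 19.7
position: [0.4167, 0.1032, 0.2135]
eef_rot: [0.722, -0.681, 0.089, 0.081]
force: [-1.5, -0.3, 2.4]
width: 0.296
t 19.7 grasp [0.4196 0.0653 0.0588] yaw -86.7 zaxis [ 0.0182 -0.2377 -0.9712] F [-1.5 -0.3  2.4] T [ 0.84  0.71 -0.29] w 0.296 q [ 0.781  0.213 -0.853  0.292 -0.683 -0.966]
-> turn rad (tool) [-0.0041  0.0037 -0.0017]  shift cm (tool, TCP) [-0.03  0.11  0.3 ]
```

```bash
python3 -m jog '[[[0,0,0],[0.2,0,-0.8],255],[[0,0,0],[0.3,0,-1.2],255],[[0,0,0],[0,0,0],255]]'; python3 - <<'E'
from h import *
delta((.393,-.065,.0788),131+180,14)
delta((.368,-.194,.0788),349.3,14)
c=optics.calibration("top");s=optics.calibration("side")
T=cv2.imread("pics/top9.png")[:,:,::-1].copy()
k,m=blob(T,(155,60,100),(178,255,255),(390,215,490,290));print("pink",cv2.boundingRect(k))
x,y,w,h=cv2.boundingRect(k)
for z in(0,.22): print(z,ray(c,x,y,z),ray(c,x,y+h,z),ray(c,x+12,y,z))
cv2.imwrite("pics/pink.png",cv2.resize(T[210:295,385:490,::-1],None,fx=6,fy=6))
S=optics.snapshot("side")[:,:,::-1];cv2.imwrite("pics/side11c.png",cv2.resize(S[100:290,230:450],None,fx=3,fy=3))
cv2.imwrite("pics/wrist11.png",optics.snapshot("wrist")[:,:,::-1])
E
```

```text
time: 20.0
position: [0.4164, 0.1029, 0.2348]
eef_rot: [0.722, -0.681, 0.088, 0.081]
force: [0.7, 0.1, -3.0]
width: 0.293
t 20.0 grasp [0.4191 0.065  0.0801] yaw -86.71 zaxis [ 0.0168 -0.2377 -0.9712] F [ 0.7  0.1 -3. ] T [1.51 0.08 0.06] w 0.293 q [ 0.784  0.175 -0.823  0.268 -0.75  -0.938]
-> turn rad (tool) [ 0.1549  0.0027 -0.6388]  shift cm (tool, TCP) [13.15  5.67  3.35]
t 20.0 grasp [0.4191 0.065  0.0801] yaw -86.71 zaxis [ 0.0168 -0.2377 -0.9712] F [ 0.7  0.1 -3. ] T [1.51 0.08 0.06] w 0.293 q [ 0.784  0.175 -0.823  0.268 -0.75  -0.938]
-> turn rad (tool) [ 3.1580e-01  1.2000e-03 -1.2877e+00]  shift cm (tool, TCP) [27.58 10.3   6.88]
pink (414, 226, 60, 53)
0 [ 0.36306366 -0.30072938  0.        ] [ 0.20009811 -0.30021555  0.        ] [ 0.36407635 -0.33809212  0.        ]
0.22 [ 0.33803501 -0.2597074   0.22      ] [ 0.19732092 -0.25926373  0.22      ] [ 0.33890943 -0.2919686   0.22      ]
```

View pics/pink.png

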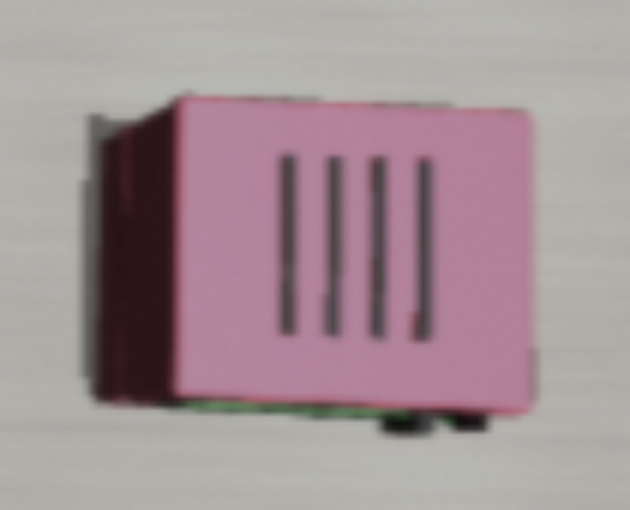

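View pics/side11c.png

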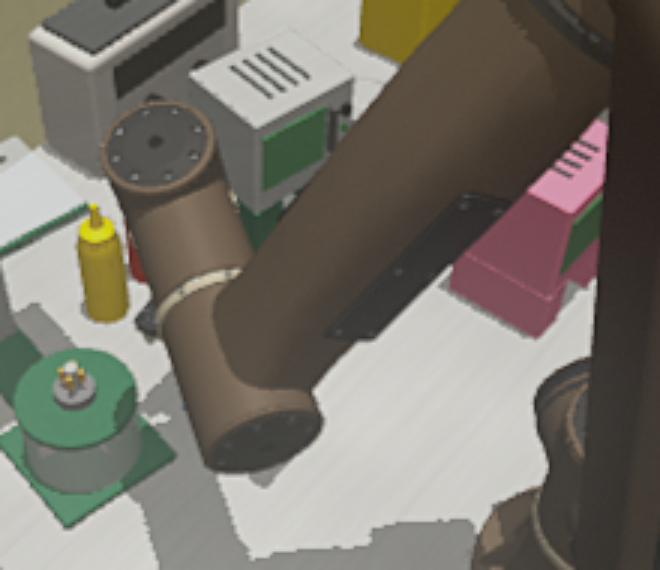

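View pics/wrist11.png

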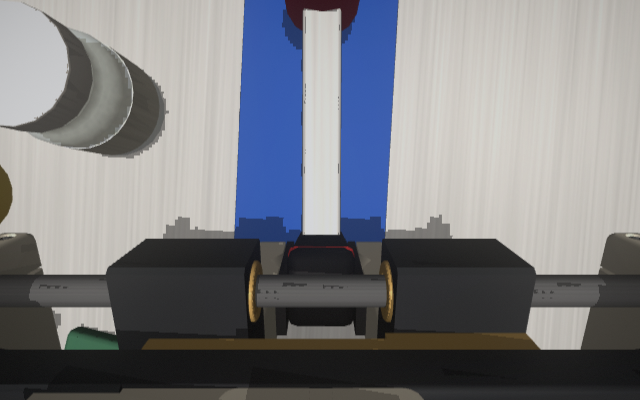

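The crop shows the pink cabinet's near left side, which projects to y about -0.26, x up to 0.34. A straight approach would put the gripper body into it, so I enter the bay about 24° oblique from the left and straighten while pushing in. The wrist picture shows the arm held straight in the jaws (322).

```bash
python3 -m jog '[[[0.027,0,-0.11],[2.4,0.45,0.6],255],[[0.027,0,-0.11],[2.35,0.75,0.58],255],[[0.027,0,-0.11],[2.25,1,0.55],255],[[0.027,0,-0.11],[2.1,1.3,0.53],255],[[0.027,0,-0.11],[2,1.5,0.5],255],[[0.027,0,-0.11],[1.8,1.75,0.45],255],[[0.027,0,-0.11],[1.6,1.95,0.4],255],[[0.027,0,-0.11],[1.4,2.1,0.35],255],[[0,0,0],[0,0,0],255]]'; python3 - <<'E'
from h import *
delta((.393,-.137,.07),325,14)
cv2.imwrite("pics/wrist12.png",optics.snapshot("wrist")[:,:,::-1])
cv2.imwrite("pics/side12.png",optics.snapshot("side")[:,:,::-1])
cv2.imwrite("pics/top12.png",optics.snapshot("top")[:,:,::-1])
E
```

```text
time: 21.0
position: [0.3943, -0.1065, 0.2361]
eef_rot: [0.953, -0.282, 0.1, 0.036]
force: [0.5, 0.5, -1.5]
width: 0.292
t 21.0 grasp [ 0.4213 -0.1265  0.0804] yaw -32.89 zaxis [ 0.1694 -0.1256 -0.9775] F [ 0.5  0.5 -1.5] T [0.7  0.95 0.06] w 0.292 q [ 0.267  0.054 -1.017  0.438 -0.401  0.332]
-> turn rad (tool) [0.0051 0.032  0.0361]  shift cm (tool, TCP) [-2.49  2.48  0.68]
```

View pics/wrist12.png

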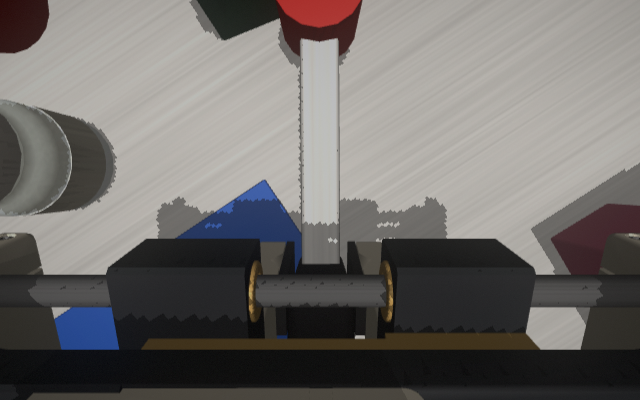

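View pics/side12.png

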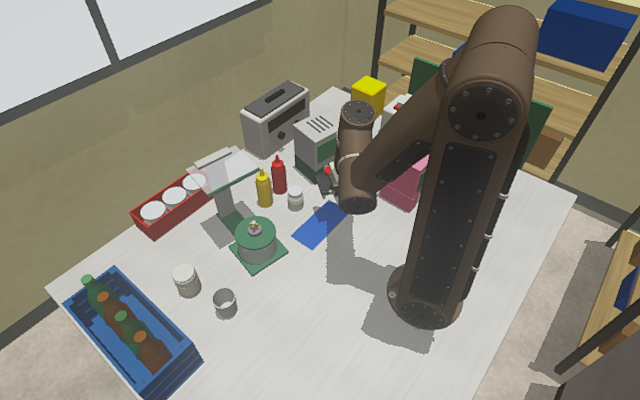

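View pics/top12.png

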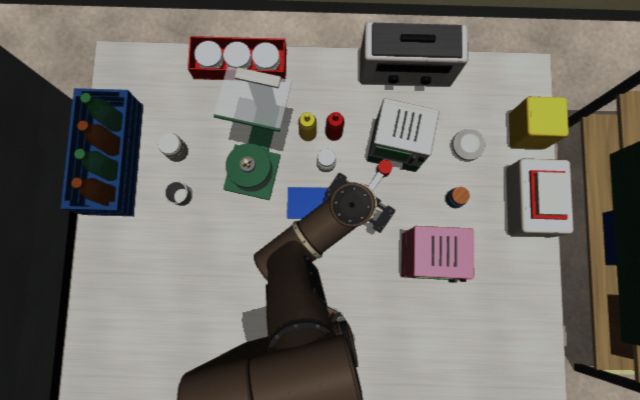

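```bash
python3 - <<'E'
from h import *
c=optics.calibration("top")
T=cv2.imread("pics/top12.png")[:,:,::-1].copy()
k,m=blob(T,(0,150,150),(8,255,255),(370,150,400,180));e=cv2.minEnclosingCircle(k);print(e,cv2.boundingRect(k))
for z in(.05,.066,.08): print(z,ray(c,*e[0],z))
cv2.imwrite("pics/t12.png",cv2.resize(T[110:240,320:430,::-1],None,fx=5,fy=4.5))
s=monitor.state();R=Ro.from_quat(s['eef_rot']);g=np.array(s['position'])+R.apply([0,0,.1593])
w=optics.calibration("wrist")
# hub expected if rigid w.r.t. tilt-14 grasp: vectors in tool frame
R0=rot(0,14);off=lambda v:R.apply(R0.inv().apply(v))
for nm,v in(("hubtop",(.15,0,-.0108)),("gripfront armtop",(.015,0,-.0258-.0)),("armtop at hub",(.128,0,-.0263))): 
    X=g+off(np.array(v)); print(nm,X.round(4),proj(w,X).round(1))
W=cv2.imread("pics/wrist12.png")[:,:,::-1].copy()
k,m=blob(W,(0,170,190),(8,255,255),(250,0,400,60));print(cv2.boundingRect(k))
E
```

```text
((385.0, 166.0500030517578), 6.37210750579834) (379, 160, 13, 13)
0.05 [ 0.53994798 -0.20286783  0.05      ]
0.066 [ 0.53625666 -0.20079178  0.066     ]
0.08 [ 0.53302676 -0.19897523  0.08      ]
hubtop [ 0.5477 -0.2069  0.0653] [319.8 -50.7]
gripfront armtop [ 0.4344 -0.1328  0.0545] [319.5 236.7]
armtop at hub [ 0.5289 -0.1948  0.0505] [319.8  14.9]Traceback (most recent call last):
  File "<stdin>", line 14, in <module>
  File "h.py", line 14, in blob
    return max(cs,key=cv2.contourArea),m
           ~~~^^^^^^^^^^^^^^^^^^^^^^^^
ValueError: max() iterable argument is empty
```

View pics/t12.png

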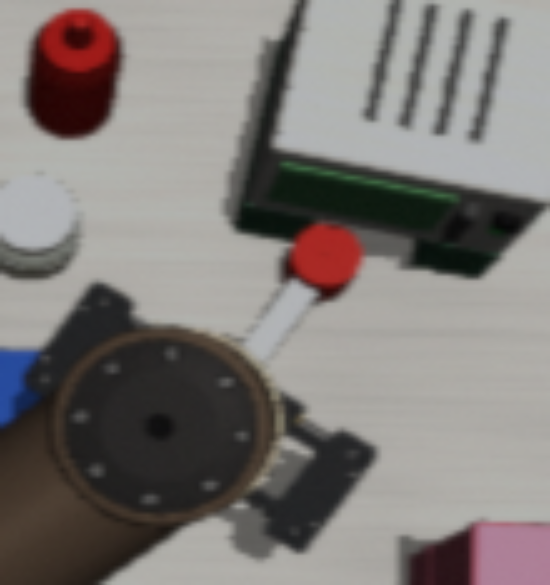

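The top crop shows the hub touching the steriliser's left foot at (325,255); it has slid back about 12 mm in the jaws, and joint 3 is near its limit. I move right and back off, and reduce the tool tilt to regain reach.

```bash
python3 -m jog '[[[0,-0.03,0],[0.3,0.9,0],255],[[0,-0.03,0],[0.3,0.9,0],255],[[0,-0.03,0],[0.4,0.9,0],255],[[0,-0.03,0],[0.4,0,0],255],[[0,0,0],[0,0,0],255]]'; python3 - <<'E'
from h import *
delta((.407,-.15,.07),325,5)
cv2.imwrite("pics/wrist13.png",optics.snapshot("wrist")[:,:,::-1])
T=optics.snapshot("top");cv2.imwrite("pics/t13.png",cv2.resize(T[110:240,320:430,::-1],None,fx=5,fy=4.5))
c=optics.calibration("top")
k,m=blob(T,(0,150,150),(8,255,255),(370,150,410,190));e=cv2.minEnclosingCircle(k);print(e)
for z in(.045,.06): print(z,ray(c,*e[0],z))
E
```

```text
time: 21.65
position: [0.3919, -0.1332, 0.2375]
eef_rot: [0.958, -0.284, 0.039, 0.02]
force: [-0.6, 0.9, -3.2]
width: 0.293
t 21.65 grasp [ 0.4021 -0.1427  0.0788] yaw -33.04 zaxis [ 0.064  -0.0598 -0.9962] F [-0.6  0.9 -3.2] T [ 0.33  0.5  -0.  ] w 0.293 q [ 0.189  0.096 -0.848  0.13  -0.579  0.698]
-> turn rad (tool) [0.0123 0.0006 0.0341]  shift cm (tool, TCP) [0.71 0.53 0.96]
((389.5, 175.0), 6.265082359313965)
0.045 [ 0.51333675 -0.21751234  0.045     ]
0.06 [ 0.51014204 -0.21543201  0.06      ]
```

View pics/t13.png

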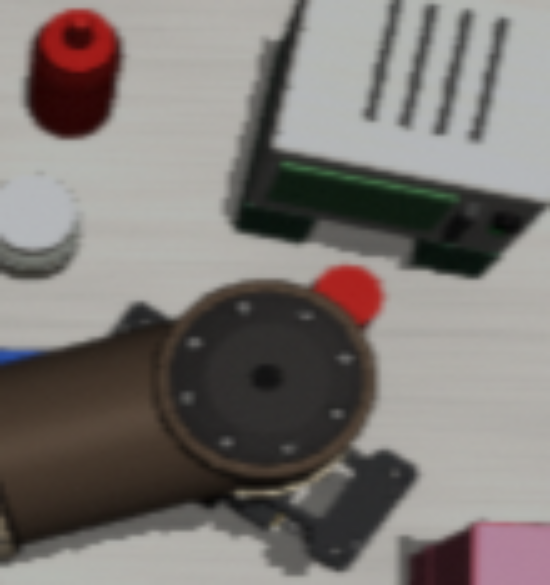

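View pics/wrist13.png

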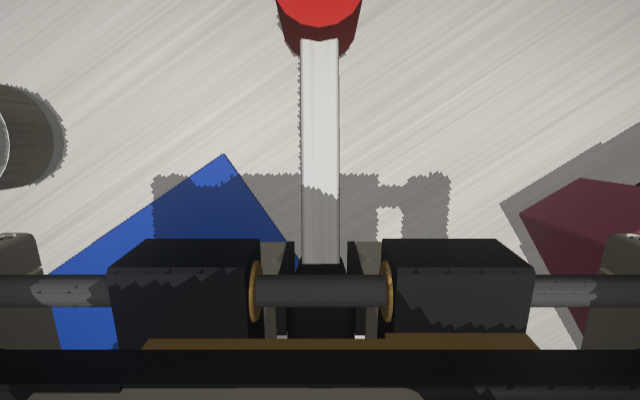

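The top crop shows the hub at (348,293), now free and in line with the bay mouth. With a softer grip I lower the crank so that it settles flat on the table, pivoting between the pads.

```bash
python3 -m jog '[[[0,0,0],[0,0,0.5],255],[[0,0,0],[-0.05,0,0.6],255],[[0,0,0],[-0.05,0,0.6],255],[[0,0,0],[-0.05,0,0.5],255],[[0,0,0],[0,0,0.3],255],[[0,0,0],[0,0,0],255]]' 12; python3 - <<'E'
from h import *
delta((.407,-.15,.056),325,5)
cv2.imwrite("pics/wrist14.png",optics.snapshot("wrist")[:,:,::-1])
S=optics.snapshot("side")[:,:,::-1];cv2.imwrite("pics/s14.png",cv2.resize(S[100:230,270:430],None,fx=4.5,fy=4.5))
E
```

```text
time: 22.35
position: [0.3912, -0.1333, 0.2114]
eef_rot: [0.958, -0.282, 0.041, 0.021]
force: [-3.8, 2.0, 7.9]
width: 0.299
t 22.35 grasp [ 0.4019 -0.1434  0.0528] yaw -32.78 zaxis [ 0.0673 -0.0637 -0.9957] F [-3.8  2.   7.9] T [ 0.79  1.56 -0.01] w 0.299 q [ 0.189  0.144 -0.894  0.162 -0.484  0.667]
-> turn rad (tool) [ 0.0136 -0.0043  0.0385]  shift cm (tool, TCP) [ 0.87  0.5  -0.24]
```

View pics/wrist14.png

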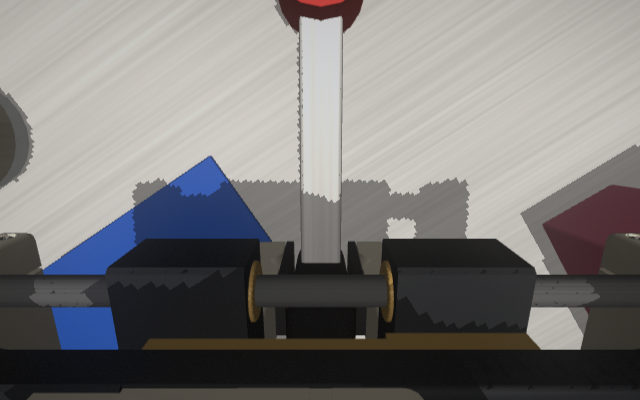

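View pics/s14.png

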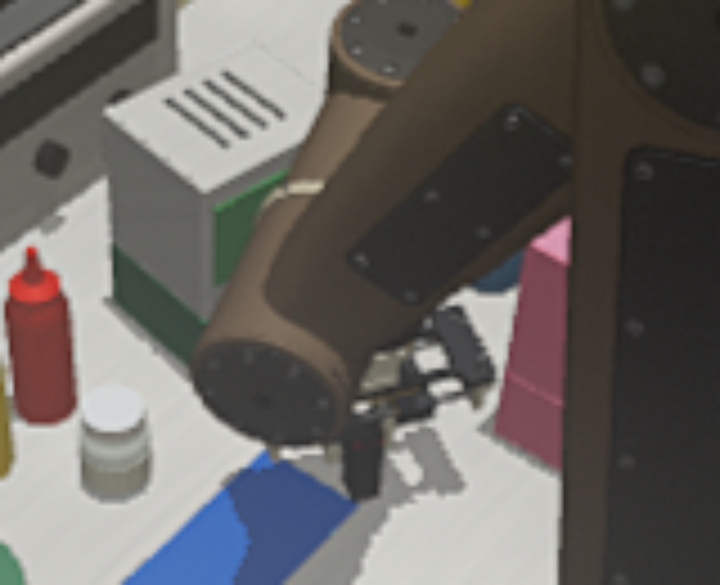

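The wrist picture shows the arm straight in the jaws with the hub at the top (322,10); the +8 N vertical force says it is resting flat. I push in along the bay, straightening and leaning the tool back as I go.

```bash
python3 -m jog '[[[0,0,0],[0.9,0.3,-0.2],255],[[0.003,0.02,-0.03],[0.75,0.35,0.05],255],[[0.004,0.02,-0.045],[0.7,0.4,0.1],255],[[0.004,0.02,-0.045],[0.65,0.45,0.1],255],[[0.004,0.02,-0.045],[0.6,0.5,0.1],255],[[0,0,0],[0,0,0],255]]' 15; python3 - <<'E'
from h import *
delta((.454,-.2107,.056),348.5,12)
cv2.imwrite("pics/wrist15.png",optics.snapshot("wrist")[:,:,::-1])
T=optics.snapshot("top");cv2.imwrite("pics/t15.png",cv2.resize(T[110:240,320:430,::-1],None,fx=5,fy=4.5))
E
```

```text
time: 23.05
position: [0.4136, -0.171, 0.2118]
eef_rot: [0.977, -0.197, 0.08, 0.03]
force: [0.5, 0.8, -3.1]
width: 0.3
t 23.05 grasp [ 0.4365 -0.1852  0.0548] yaw -22.7 zaxis [ 0.1437 -0.0891 -0.9856] F [ 0.5  0.8 -3.1] T [ 0.48  1.06 -0.03] w 0.3 q [ 0.082  0.173 -0.902  0.28  -0.372  0.835]
-> turn rad (tool) [ 0.0633  0.0441 -0.1914]  shift cm (tool, TCP) [1.98 2.74 0.41]
```

View pics/wrist15.png

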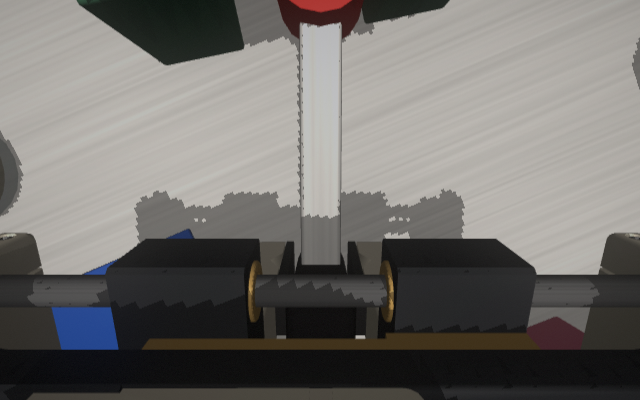

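View pics/t15.png

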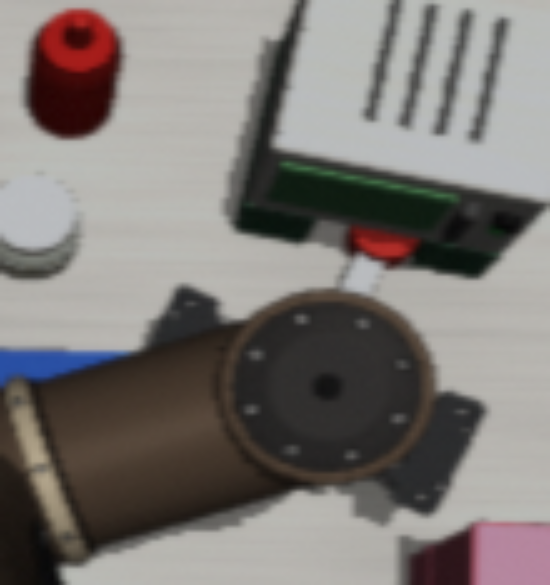

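The wrist picture shows the hub (320,15) entering between the left foot (corner 243,48) and right foot (365,20), nearer the right one; the top crop shows it half in the mouth. I straighten it further.

```bash
python3 -m jog '[[[0.008,0,-0.04],[0.55,0.5,0.1],255],[[0.01,0,-0.05],[0.5,0.55,0.1],255],[[0.01,0,-0.05],[0.5,0.6,0.1],255],[[0.01,0,-0.05],[0.45,0.6,0.1],255],[[0,0,0],[0,0,0],255]]' 8; python3 - <<'E'
from h import *
delta((.454,-.2107,.056),349.2,12)
cv2.imwrite("pics/wrist16.png",optics.snapshot("wrist")[:,:,::-1])
S=optics.snapshot("side")[:,:,::-1];cv2.imwrite("pics/s16.png",cv2.resize(S[100:230,270:430],None,fx=4.5,fy=4.5))
T=optics.snapshot("top");cv2.imwrite("pics/t16.png",cv2.resize(T[110:240,320:430,::-1],None,fx=5,fy=4.5))
E
```

```text
time: 23.65
position: [0.4246, -0.1986, 0.2114]
eef_rot: [0.992, -0.103, 0.078, 0.017]
force: [1.3, 0.4, -1.1]
width: 0.296
t 23.65 grasp [ 0.4486 -0.2066  0.0542] yaw -11.77 zaxis [ 0.1504 -0.0504 -0.9873] F [ 1.3  0.4 -1.1] T [ 0.05  0.39 -0.04] w 0.296 q [ 0.004  0.209 -0.796  0.126 -0.418  1.248]
-> turn rad (tool) [ 0.0217  0.0514 -0.0161]  shift cm (tool, TCP) [-0.18  0.64 -0.06]
```

View pics/wrist16.png

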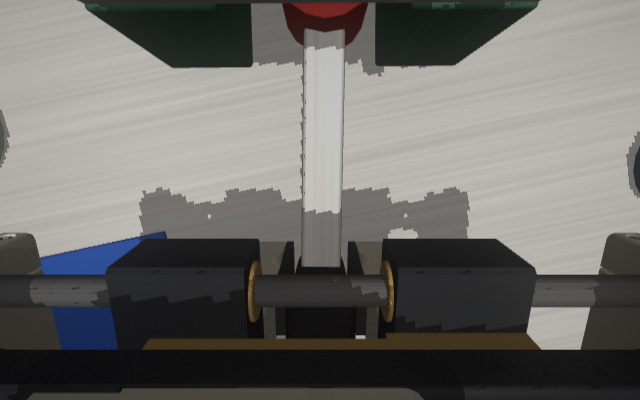

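View pics/s16.png

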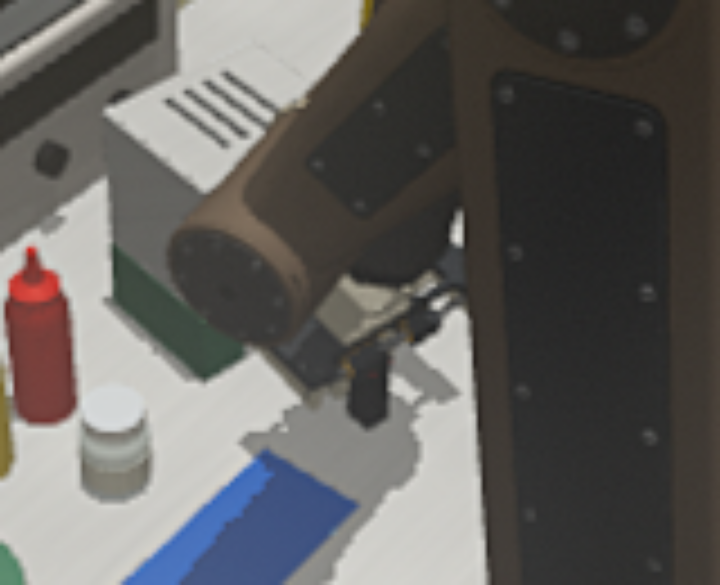

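View pics/t16.png

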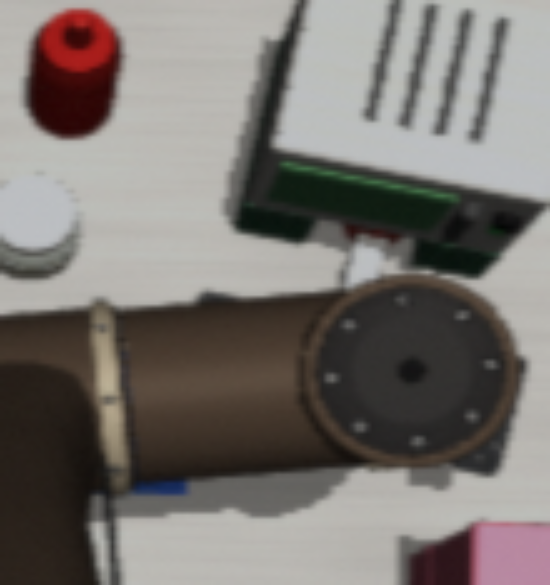

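The wrist picture shows the hub (322,15) inside the mouth between the feet edges 252 and 376. I let go here, take the grip afresh more centrally with the tool leaned back (keeping the camera clear of the steel front), and then push home.

```bash
python3 -m jog '[[[0,0,0],[0,0,0],255],[[0,0,0],[0,0,0],255],[[0,0,0],[0,0,0],120],[[0,0,0],[0,0,0],60],[[0,0,0],[0,0,0],60]]' 3; python3 - <<'E'
from h import *
delta((.437,-.2044,.056),349,18)
cv2.imwrite("pics/wrist17.png",optics.snapshot("wrist")[:,:,::-1])
E
```

```text
time: 24.3
position: [0.4242, -0.197, 0.2118]
eef_rot: [0.991, -0.104, 0.078, 0.018]
force: [0.6, 0.3, 0.4]
width: 0.506
t 24.3 grasp [ 0.4482 -0.2051  0.0545] yaw -11.84 zaxis [ 0.1509 -0.0511 -0.9872] F [0.6 0.3 0.4] T [0.18 0.71 0.05] w 0.506 q [ 0.009  0.207 -0.8    0.13  -0.416  1.239]
-> turn rad (tool) [ 0.0224  0.1554 -0.0128]  shift cm (tool, TCP) [-3.54  0.54 -0.13]
```

View pics/wrist17.png

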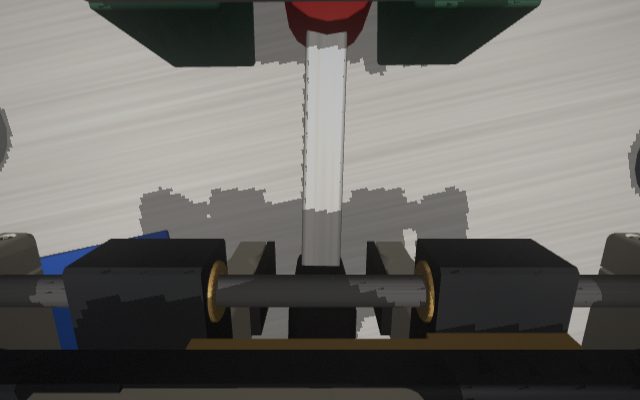

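```bash
python3 - <<'E'
from h import *
w=optics.calibration("wrist")
L=ray(w,254,65,0);Rr=ray(w,377,64,0);print("feet inner",L.round(4),Rr.round(4),"width",np.linalg.norm(L-Rr).round(4))
W=cv2.imread("pics/wrist17.png")[:,:,::-1].copy();H=cv2.cvtColor(W,cv2.COLOR_RGB2GRAY)
for v in (50,90,150,200):
    g=np.abs(np.diff(H[v,285:365].astype(int)));xs=np.where(g>25)[0]+285;print(v,xs)
a=ray(w,(306+346)/2,50,.0295);b=ray(w,(303+342)/2,200,.0295)
print("arm",a.round(4),b.round(4),"heading",np.degrees(np.arctan2(*(a-b)[[1,0]])).round(2))
q=ray(w,322,266,.0295);print("arm/grip joint",q.round(4))
d=(L-Rr)[:2];print("bay heading",np.degrees(np.arctan2(-d[0],d[1])).round(2), "mid",((L+Rr)/2).round(4))
E
```

```text
feet inner [ 0.5585 -0.1919  0.    ] [ 0.545 -0.26   0.   ] width 0.0694
50 [306 345 346]
90 [302 305 344 345]
150 [300 301 304 305 306 342 343]
200 [287 291 303 304 305 340 342 349]
arm [ 0.5494 -0.2304  0.0295] [ 0.4789 -0.2138  0.0295] heading -13.24
arm/grip joint [ 0.4455 -0.2065  0.0295]
bay heading -11.19 mid [ 0.5518 -0.226   0.    ]
```

Measured: mouth centre (0.552,-0.226), width 69 mm, axis -11.2°; crank heading -13.2°, grip centre about (0.431,-0.203). I regrip there, tilted.

```bash
python3 - <<'E'
from h import *
delta((.431,-.203,.056),346.8,18)
E
python3 -m jog '[[[0,0,0],[-1,0.2,0],60],[[0,0.04,0.005],[-1,0.1,0],60],[[0,0.04,0],[-0.9,0,0],60],[[0,0.04,0],[-0.7,0,0],60],[[0,0.035,0],[-0.6,0,0],60],[[0,0,0],[0,0,0],60]]'; python3 - <<'E'
from h import *
delta((.431,-.203,.056),346.8,18)
E
```

```text
t 24.35 grasp [ 0.4482 -0.2052  0.0545] yaw -11.84 zaxis [ 0.1509 -0.0511 -0.9872] F [ 0.1 -0.7  0.1] T [0.1  0.62 0.06] w 0.552 q [ 0.009  0.207 -0.8    0.13  -0.416  1.239]
-> turn rad (tool) [0.0134 0.1551 0.0246]  shift cm (tool, TCP) [-4.15  0.33 -0.23]
time: 24.95
position: [0.3897, -0.2, 0.215]
eef_rot: [0.982, -0.105, 0.155, 0.015]
force: [-0.4, -0.5, 0.3]
width: 0.765
t 24.95 grasp [ 0.4376 -0.2097  0.0633] yaw -12.19 zaxis [ 0.3008 -0.061  -0.9517] F [-0.4 -0.5  0.3] T [ 0.15  1.29 -0.02] w 0.765 q [-0.033  0.125 -1.016  0.398 -0.132  1.005]
-> turn rad (tool) [-0.0093  0.0023  0.0168]  shift cm (tool, TCP) [-1.01 -0.67  0.46]
```

```bash
python3 -m jog '[[[-0.009,-0.025,0.015],[0.2,-0.5,0.5],60],[[0,-0.02,0],[0.2,0,0.2],60],[[0,0,0],[0,0,0],60]]'; python3 - <<'E'
from h import *
delta((.436,-.2042,.056),346.8,15)
cv2.imwrite("pics/wrist18.png",optics.snapshot("wrist")[:,:,::-1])
E
```

```text
time: 25.25
position: [0.3953, -0.1958, 0.2083]
eef_rot: [0.985, -0.115, 0.128, 0.016]
force: [0.5, 0.2, 0.1]
width: 0.767
t 25.25 grasp [ 0.435  -0.2055  0.0543] yaw -13.3 zaxis [ 0.2492 -0.061  -0.9665] F [0.5 0.2 0.1] T [ 0.17  0.91 -0.03] w 0.767 q [-0.     0.153 -0.962  0.294 -0.212  1.059]
-> turn rad (tool) [ 0.0025  0.0023 -0.0017]  shift cm (tool, TCP) [ 0.07 -0.11 -0.15]
```

View pics/wrist18.png

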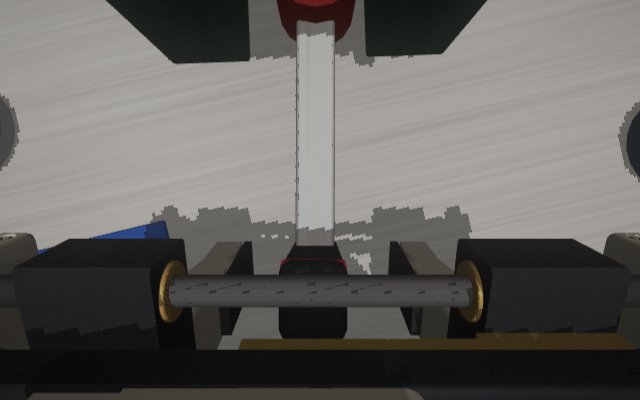

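The wrist picture shows the grip between the open fingers at (313,290) and the crank straight. I close, then push along the bay.

```bash
python3 -m jog '[[[0,0,0],[0,-0.1,0],255],[[0,0,0],[0,0,0],255],[[0,0,0],[0,0,0],255],[[0,0,0],[0,0,0],255],[[0,0,0],[0,0,0],255],[[0,0,0],[0,0,0],255],[[0,0,0],[0,0,0],255]]' 25; python3 - <<'E'
from h import *
delta((.482,-.2120,.056),348.9,15)
E
```

```text
time: 26.0
position: [0.3943, -0.1942, 0.2071]
eef_rot: [0.985, -0.115, 0.127, 0.017]
force: [0.2, -0.4, -0.6]
width: 0.294
t 26.0 grasp [ 0.4335 -0.204   0.0531] yaw -13.27 zaxis [ 0.2466 -0.0617 -0.9671] F [ 0.2 -0.4 -0.6] T [0.4  0.92 0.09] w 0.294 q [ 0.003  0.153 -0.971  0.308 -0.207  1.042]
-> turn rad (tool) [ 0.0132  0.0049 -0.0366]  shift cm (tool, TCP) [ 4.74 -0.13  0.96]
```

```bash
python3 -m jog '[[[0.003,0,-0.009],[0.6,0,0.12],255],[[0.003,0,-0.009],[0.7,0,0.17],255],[[0.003,0,-0.009],[0.7,-0.05,0.17],255],[[0.003,0,-0.009],[0.7,-0.05,0.17],255],[[0,0,0],[0.6,0,0.15],255],[[0,0,0],[0,0,0],255]]'; python3 - <<'E'
from h import *
delta((.482,-.2120,.056),348.9,15)
cv2.imwrite("pics/wrist19.png",optics.snapshot("wrist")[:,:,::-1])
S=optics.snapshot("side")[:,:,::-1];cv2.imwrite("pics/s19.png",cv2.resize(S[100:230,270:430],None,fx=4.5,fy=4.5))
E
```

```text
time: 26.6
position: [0.4237, -0.2017, 0.2075]
eef_rot: [0.987, -0.098, 0.124, 0.013]
force: [1.2, 0.2, -1.2]
width: 0.298
t 26.6 grasp [ 0.4624 -0.2097  0.0532] yaw -11.36 zaxis [ 0.2425 -0.0507 -0.9688] F [ 1.2  0.2 -1.2] T [0.12 0.55 0.04] w 0.298 q [-0.008  0.2   -0.86   0.184 -0.27   1.209]
-> turn rad (tool) [ 0.0031  0.0114 -0.0044]  shift cm (tool, TCP) [ 1.8  -0.12  0.21]
```

View pics/wrist19.png

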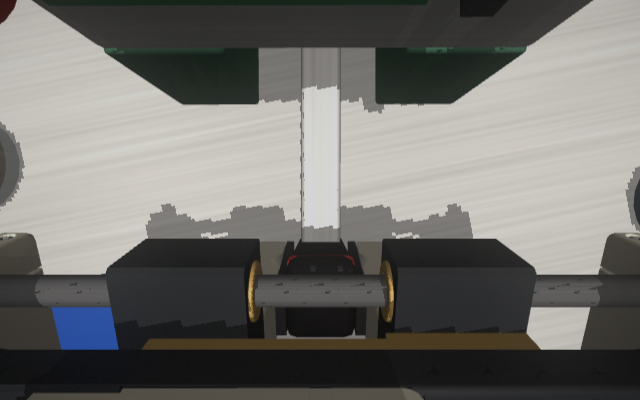

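View pics/s19.png

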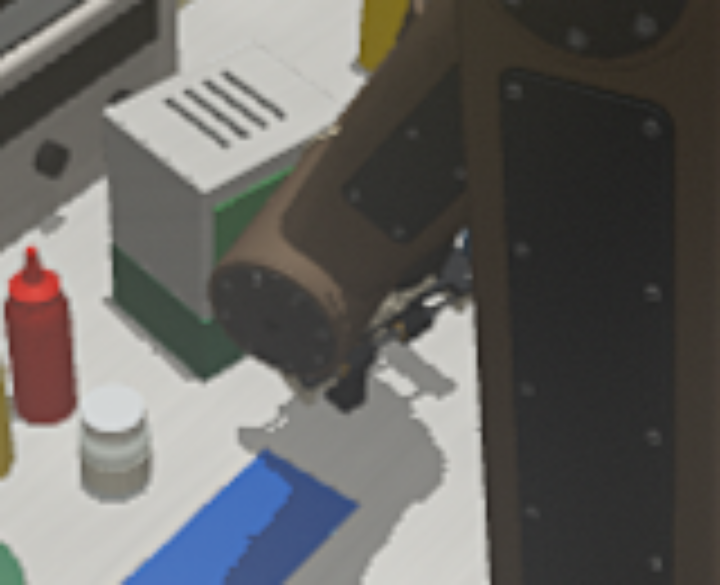

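The wrist picture shows the arm (301..340) centred between the feet edges (259, 377), with the grip in front. I push on.

```bash
python3 -m jog '[[[0,0,0],[0.5,0,0.12],255],[[0,0,0],[0.5,-0.03,0.12],255],[[0,0,0],[0.5,-0.03,0.12],255],[[0,0,0],[0.4,0,0.1],255],[[0,0,0],[0,0,0],255]]'; python3 - <<'E'
from h import *
delta((.482,-.2120,.056),348.9,15)
w=optics.calibration("wrist")
W=optics.snapshot("wrist");cv2.imwrite("pics/wrist20.png",W[:,:,::-1])
E
```

```text
time: 27.2
position: [0.4363, -0.2052, 0.2077]
eef_rot: [0.988, -0.1, 0.119, 0.014]
force: [1.7, 0.3, -1.8]
width: 0.297
t 27.2 grasp [ 0.4733 -0.2135  0.053 ] yaw -11.48 zaxis [ 0.2322 -0.0518 -0.9713] F [ 1.7  0.3 -1.8] T [0.18 0.53 0.06] w 0.297 q [-0.015  0.22  -0.821  0.166 -0.298  1.232]
-> turn rad (tool) [ 0.0062  0.0216 -0.0064]  shift cm (tool, TCP) [ 0.53 -0.22 -0.09]
```

View pics/wrist20.png

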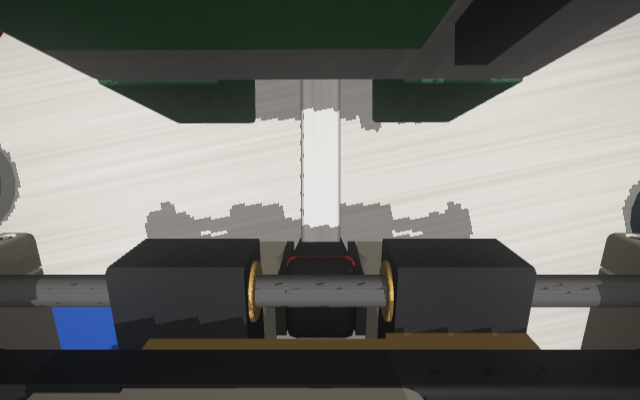

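```bash
python3 - <<'E'
from h import *
w=optics.calibration("wrist")
m=(ray(w,255,122,0)+ray(w,373,122,0))/2;j=ray(w,320.5,242,.0295);print("mouth",m.round(4),"joint",j.round(4),"gap",((m-j)@np.array([.981,-.194,0])).round(4), "lat",((j-m)@np.array([.194,.981,0])).round(4))
E
python3 -m jog '[[[0,0,0],[0.4,-0.05,0.1],255],[[0,0,0],[0.4,-0.05,0.1],255],[[0,0,0],[0.4,-0.05,0.1],255],[[0,0,0],[0,0,0],255]]'; python3 - <<'E'
from h import *
delta((.482,-.2120,.056),348.9,15)
w=optics.calibration("wrist")
W=optics.snapshot("wrist");cv2.imwrite("pics/wrist21.png",W[:,:,::-1])
E
```

```text
mouth [ 0.5511 -0.2262  0.    ] joint [ 0.485  -0.2165  0.0295] gap 0.0666 lat -0.0033
time: 27.65
position: [0.4421, -0.2065, 0.2077]
eef_rot: [0.988, -0.101, 0.113, 0.015]
force: [2.0, 0.0, -0.1]
width: 0.298
t 27.65 grasp [ 0.4773 -0.2149  0.0526] yaw -11.61 zaxis [ 0.2209 -0.0528 -0.9739] F [ 2.   0.  -0.1] T [0.28 0.46 0.08] w 0.298 q [-0.016  0.23  -0.801  0.157 -0.32   1.24 ]
-> turn rad (tool) [ 0.0095  0.0328 -0.0086]  shift cm (tool, TCP) [-0.05 -0.22 -0.23]
```

View pics/wrist21.png

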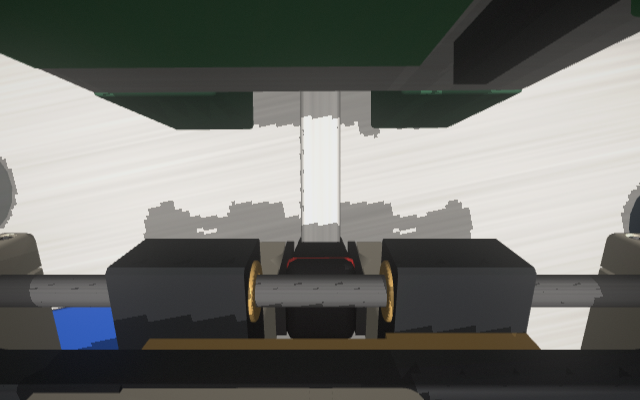

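```bash
python3 -m jog '[[[0,0.005,0],[0.5,-0.05,0],255],[[0,0.005,0],[0.5,-0.05,0],255],[[0,0.005,0],[0.5,0,0],255],[[0,0,0],[0.3,0,0],255],[[0,0,0],[0.3,0,0],255]]' 30; python3 - <<'E'
from h import *
delta((.482,-.2120,.056),348.9,15)
E
```

```text
time: 28.2
position: [0.4491, -0.2084, 0.2078]
eef_rot: [0.989, -0.103, 0.106, 0.017]
force: [-12.9, 9.8, 13.0]
width: 0.296
t 28.2 grasp [ 0.4818 -0.2171  0.0521] yaw -11.86 zaxis [ 0.2053 -0.0548 -0.9772] F [-12.9   9.8  13. ] T [3.84 4.1  0.92] w 0.296 q [-0.019  0.242 -0.777  0.15  -0.348  1.246]
-> turn rad (tool) [ 0.0146  0.0481 -0.0126]  shift cm (tool, TCP) [-0.77 -0.26 -0.38]
```

```bash
python3 - <<'E'
from h import *
w=optics.calibration("wrist")
W=optics.snapshot("wrist");cv2.imwrite("pics/wrist22.png",W[:,:,::-1])
print(monitor.state()['force'])
S=optics.snapshot("side")[:,:,::-1];cv2.imwrite("pics/s22.png",cv2.resize(S[100:230,270:430],None,fx=4.5,fy=4.5))
T=optics.snapshot("top");cv2.imwrite("pics/t22.png",cv2.resize(T[110:240,320:430,::-1],None,fx=5,fy=4.5))
E
```

```text
[-14.85250362  12.23299661  16.50886643]
```

View pics/wrist22.png

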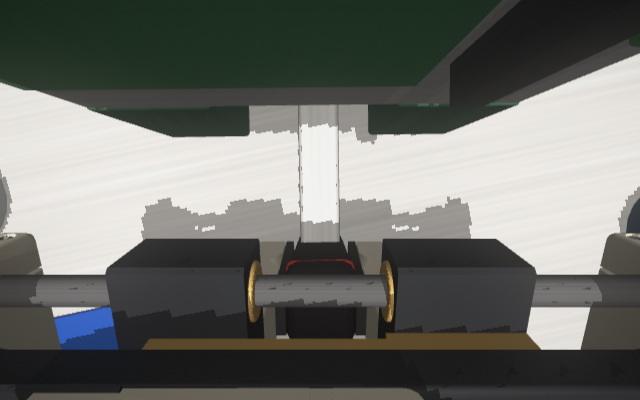

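View pics/s22.png

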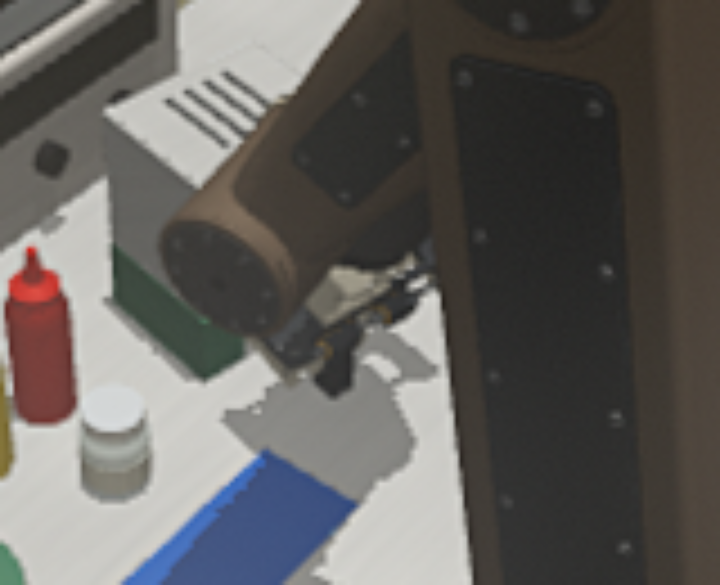

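View pics/t22.png

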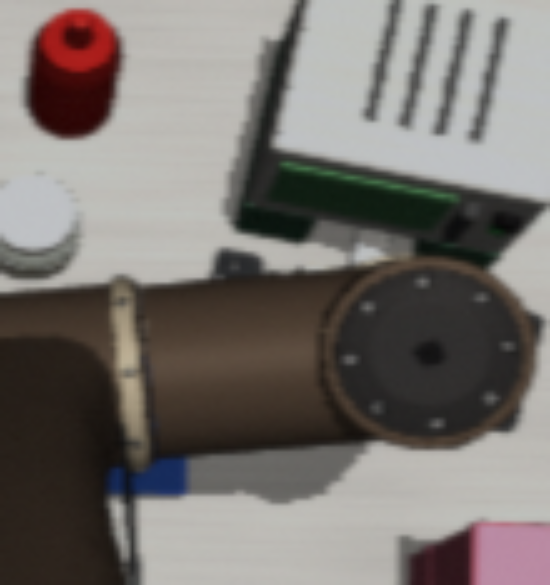

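```bash
python3 - <<'E'
from h import *
w=optics.calibration("wrist")
m=(ray(w,249,135,0)+ray(w,369,134,0))/2;j=ray(w,319,242,.0295);print("mouth",m.round(4),"width",np.linalg.norm(ray(w,249,135,0)-ray(w,369,134,0)),"joint",j.round(4),"gap",((m-j)@np.array([.981,-.194,0])).round(4), "lat",((j-m)@np.array([.194,.981,0])).round(4))
o=-np.array(w['R']).T@np.array(w['t']);print("cam",o.round(4),"cam to face",((m-o)@np.array([.981,-.194,0])).round(4))
E
```

```text
mouth [ 0.5512 -0.2263  0.    ] width 0.06964842218347231 joint [ 0.4934 -0.2197  0.0295] gap 0.058 lat -0.0047
cam [ 0.5225 -0.2245  0.2039] cam to face 0.0286
```

The gap from the grip's front to the mouth is 58 mm (60 is nominal, 57 is hub on the bar), so it is home against the stop. It is about 4 mm off centre to the right with a side load, so I ease it back and to the left, then look.

```bash
python3 -m jog '[[[0,0,0],[-0.1,-0.3,-0.1],255],[[0,0,0],[0,-0.3,0],255],[[0,0,0],[0,0,0],255]]'; python3 - <<'E'
from h import *
delta((.482,-.2120,.056),348.9,15)
w=optics.calibration("wrist")
W=optics.snapshot("wrist");cv2.imwrite("pics/wrist23.png",W[:,:,::-1])
E
```

```text
time: 28.65
position: [0.4492, -0.2019, 0.2079]
eef_rot: [0.989, -0.104, 0.105, 0.017]
force: [-3.4, 0.7, 3.2]
width: 0.299
t 28.65 grasp [ 0.4816 -0.2107  0.0521] yaw -11.89 zaxis [ 0.2036 -0.055  -0.9775] F [-3.4  0.7  3.2] T [0.64 1.44 0.03] w 0.299 q [-0.004  0.238 -0.786  0.161 -0.345  1.22 ]
-> turn rad (tool) [ 0.0151  0.0497 -0.0131]  shift cm (tool, TCP) [-0.64  0.37 -0.34]
```

View pics/wrist23.png

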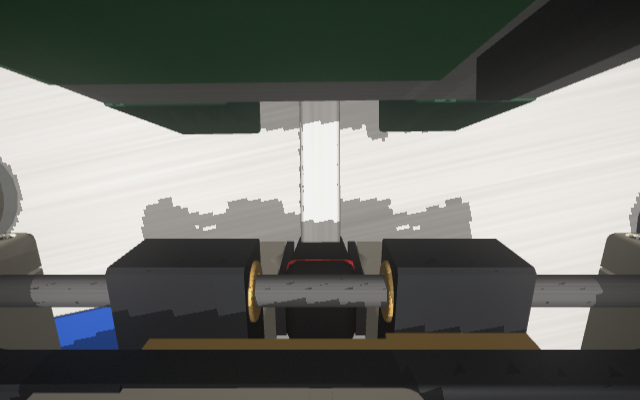

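Now the arm (302..339) is centred between the feet edges (260, 379). I soften the grip and open.

```bash
python3 -m jog '[[[0,0,0],[0,0,0],255],[[0,0,0],[0,0,0],255],[[0,0,0],[0,0,0],170],[[0,0,0],[0,0,0],100],[[0,0,0],[0,0,0],30],[[0,0,0],[0,0,0],0],[[0,0,0],[0,0,0],0]]' 3; python3 - <<'E'
from h import *
delta((.482,-.2120,.056),348.9,15)
w=optics.calibration("wrist")
W=optics.snapshot("wrist");cv2.imwrite("pics/wrist24.png",W[:,:,::-1])
E
```

```text
time: 29.4
position: [0.451, -0.2022, 0.2083]
eef_rot: [0.989, -0.103, 0.106, 0.017]
force: [-0.0, 0.6, -1.2]
width: 0.632
t 29.4 grasp [ 0.4839 -0.2109  0.0527] yaw -11.84 zaxis [ 0.2067 -0.0551 -0.9769] F [-0.   0.6 -1.2] T [ 0.11  0.79 -0.02] w 0.632 q [-0.005  0.239 -0.783  0.161 -0.344  1.221]
-> turn rad (tool) [ 0.0145  0.0466 -0.0123]  shift cm (tool, TCP) [-0.83  0.38 -0.34]
```

View pics/wrist24.png

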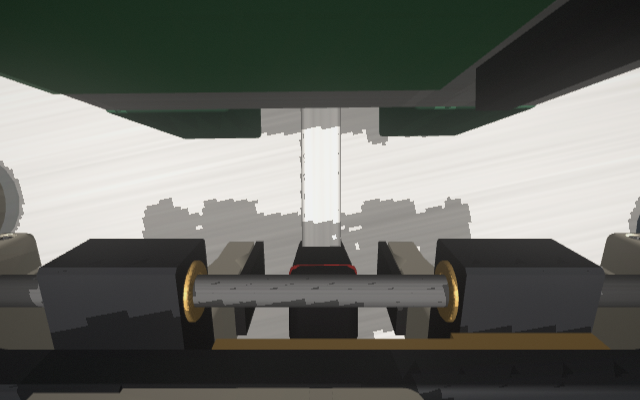

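The fingers are clear of the grip (290..355) on both sides, so I withdraw up along the tool axis.

```bash
python3 -m jog '[[[0,0,0],[0,0,0],0],[[0,0,0],[0,0,-1.5],0],[[0,0,0],[0,0,-2.5],0],[[0,0,0],[0,0,-3.5],0],[[0,0,0],[0,0,-4],0],[[0,0,0],[0,0,-4],0],[[0,0,0],[0,0,0],0]]'; python3 - <<'E'
from h import *
delta((.44,-.05,.28),348.9,8)
w=optics.calibration("wrist")
W=optics.snapshot("wrist");cv2.imwrite("pics/wrist25.png",W[:,:,::-1])
E
```

```text
time: 30.15
position: [0.4178, -0.1934, 0.3642]
eef_rot: [0.989, -0.103, 0.104, 0.017]
force: [0.6, -0.1, -0.3]
width: 0.999
t 30.15 grasp [ 0.45   -0.2021  0.2084] yaw -11.81 zaxis [ 0.2022 -0.0548 -0.9778] F [ 0.6 -0.1 -0.3] T [0.13 0.66 0.05] w 0.999 q [ 0.023 -0.04  -0.619  0.084 -0.791  1.287]
-> turn rad (tool) [ 0.0144 -0.071  -0.0126]  shift cm (tool, TCP) [ -1.37 -14.36  -7.99]
```

View pics/wrist25.png

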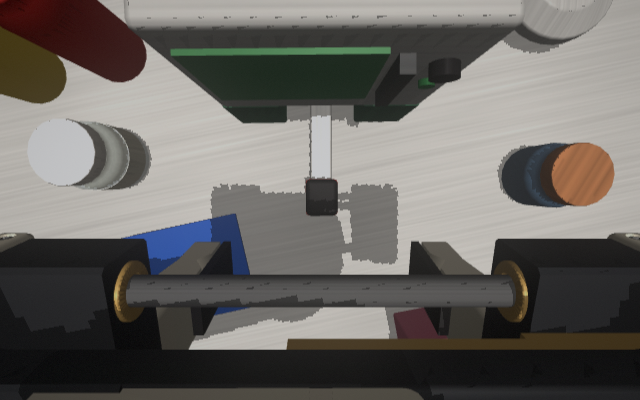

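```bash
python3 - <<'E'
from h import *
w=optics.calibration("wrist");W=cv2.imread("pics/wrist25.png")[:,:,::-1].copy()
m=cv2.inRange(cv2.cvtColor(W,cv2.COLOR_RGB2GRAY),0,60);m[:,:300]=0;m[:,342:]=0;m[:170]=0;m[225:]=0
ys,xs=np.where(m>0);print("grip px",xs.min(),xs.max(),ys.min(),ys.max())
a=ray(w,(xs.min()+xs.max())/2,ys.min()+1,.08);b=ray(w,(xs.min()+xs.max())/2,ys.max()-3,.08);c=(a+b)/2
M=np.array([.5512,-.2263]);ax=np.array([.981,-.194]);lt=np.array([.194,.981])
print("top front/back",a.round(4),b.round(4),"len",np.linalg.norm(a-b).round(4),"centre u,v",((c[:2]-M)@ax).round(4),((c[:2]-M)@lt).round(4))
p=ray(w,320.5,110,.0295);q=ray(w,320.5,175,.0295);print("arm heading",np.degrees(np.arctan2(*(p-q)[[1,0]])).round(2),"v",((p[:2]-M)@lt).round(4))
L=ray(w,287,121,0);R=ray(w,355,121,0);print(L.round(4),R.round(4),((L+R)/2).round(4))
cv2.imwrite("pics/w25c.png",cv2.resize(W[90:220,220:420,::-1],None,fx=4,fy=4))
E
```

```text
grip px 306 337 179 215
top front/back [ 0.4911 -0.2138  0.08  ] [ 0.466  -0.2085  0.08  ] len 0.0256 centre u,v -0.0742 0.0008
arm heading -11.92 v -0.0001
[ 0.5568 -0.1931  0.    ] [ 0.5427 -0.2607  0.    ] [ 0.5497 -0.2269  0.    ]
```

View pics/w25c.png

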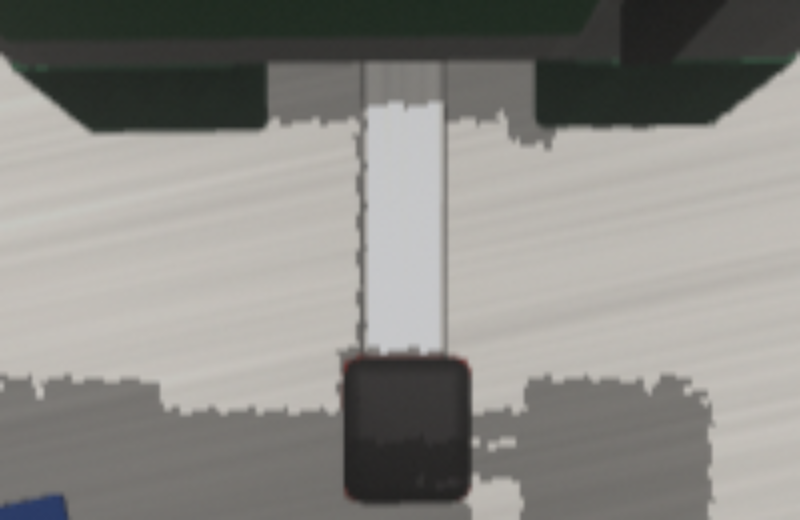

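The crop shows the crank straight in the mouth, the grip in front: grip 74 mm before the mouth (75 nominal), 1 mm off centre, heading -11.9°. I retreat the arm and check the whole scene.

```bash
python3 -m jog '[[[0,0,0],[-1,-2,-3],0],[[0,0,0],[0,-4,-3],0],[[0,0,0],[0,-4,-2],0],[[0,0,0],[0,-4,0],0],[[0,0,0],[0,-4,0],0],[[0,0,0],[0,-4,0],0],[[0,0,0],[0,-3,0],0],[[0,0,0],[0,0,0],0],[[0,0,0],[0,0,0],0]]'; python3 - <<'E'
from h import *
delta((.44,-.05,.28),348.9,8)
cv2.imwrite("pics/top26.png",optics.snapshot("top")[:,:,::-1]);cv2.imwrite("pics/side26.png",optics.snapshot("side")[:,:,::-1])
S=cv2.imread("pics/side26.png");cv2.imwrite("pics/s26c.png",cv2.resize(S[90:230,280:420],None,fx=4,fy=4))
E
```

```text
time: 31.1
position: [0.4438, 0.0668, 0.4298]
eef_rot: [0.989, -0.105, 0.098, 0.017]
force: [-0.1, -0.4, -0.5]
width: 0.996
t 31.1 grasp [0.4742 0.058  0.2737] yaw -12.03 zaxis [ 0.1909 -0.0551 -0.9801] F [-0.1 -0.4 -0.5] T [0.05 0.8  0.02] w 0.996 q [ 0.663 -0.108 -0.563  0.192 -1.005  0.603]
-> turn rad (tool) [ 0.0168 -0.0598 -0.0164]  shift cm (tool, TCP) [ 0.   11.55 -0.65]
```

View pics/top26.png

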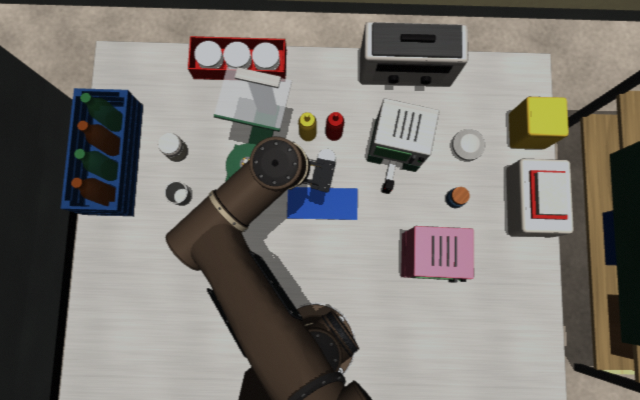

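View pics/s26c.png

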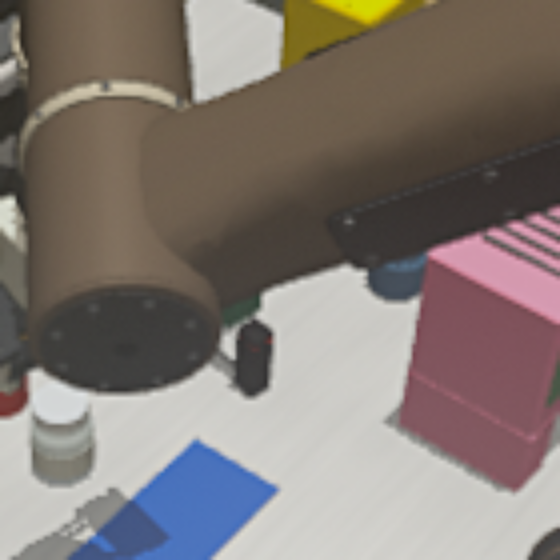

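View pics/side26.png

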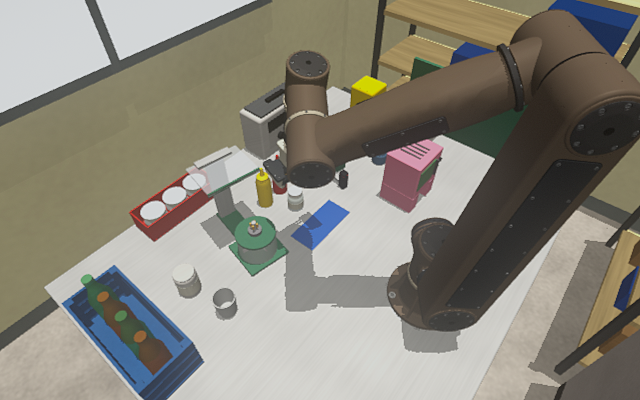

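The top picture shows the crank in the steel steriliser's bay with its grip in front at (388,186). The bottles, bowl, pot, tin and cup stand where they were at the start, and the side picture shows the jar at (295,198), also unmoved. I hand in.

```bash
python3 - <<'E'
from plant import job
print(job.finish_job())
E
```

```text
the job is handed in; nothing more can be done
None
```

The crank is off the chopper and stowed in the bay of the steel steriliser, and I handed the job in at about 31 s of the 72 s allowed.

**Removal:** I held the crank by the red hub and twisted it about ±16° over more than ten swings. The pull I read stayed at or below about 18 N until it came free. The hub did not slip in the jaws.

**Mat and stowing:** I stood it on the blue mat, let go, took it by the black grip and pushed it in hub first.

**Last checks:**
- **Position:** the grip's axis is 74 mm in front of the bay mouth, against 75 mm nominal. It is about 1 mm off centre and heads within about 1° of the bay's axis. The hub met the stop bar with about 15 N before I let go.
- **Bystanders:** the bottles, bowl, pot, tin, cup and jar all looked unmoved in the last pictures, and the robot was touching nothing.
- **Flatness:** the hub is hidden inside the bay, so I could not see directly that it lies flat.

**What did not go to plan:**
- **First approach:** the hub lightly touched the steriliser's left foot and slid about 12 mm in the jaws, with no harm seen. Joint 3 was also near its limit.
- **Fix:** I backed off and entered obliquely, because a straight approach would have put the gripper body into the pink cabinet. I then set the crank down and re-gripped it in the bay mouth before pushing it home.

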